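Switch on the charging bay that holds the battery

TASK

Only one of the three printed frames on the charging station has a battery in it. Take the isolator key from its stand, push it fully home into the key switch directly in front of that battery and turn it clockwise as far as it goes (almost half a turn, so a fresh grip may be needed on the way), then let go and leave the key in the switch. Leave the other two switches and all three frames as they are.

Things in the scene. Friction and masses are not known exactly. Their poses are not given: they have to be found in the camera images.
- pack: the printed white frame (80 x 60 x 75 mm, open cage of 9 mm bars) that holds the battery: a solid black block fills it, with two round 12 mm steel studs standing 4 mm above the frame's top; origin at the centre of its underside
- empty_a: an empty printed frame of the same size, nothing inside (the station's floor shows through it); origin at the centre of its underside
- empty_b: another empty frame, the same as empty_a
- key: black isolator key, 60 g. Origin: centre of the shoulder's underside; z runs from blade to grip. Steel blade below: 20 mm along x, 6 along y, 21 long. Above: collar 30 mm across, 5 high, then a flat grip 30 mm along x, 10 thick along y, up to z = 47 mm. A half turn about z makes no difference. Starts in the stand, shoulder on its face, z leaning 26 deg
- stand: fixed plywood key stand; its sloped face (46 x 34 mm) leans 26 deg towards the stand's own -x; origin on the bench under the centre of the slot's mouth, which is 62 mm above it; the slot (23 x 9 mm, 28 mm deep) holds the key's blade, long side in the stand's x-z plane
- station: fixed charging station: base plate 250 x 340 x 12 mm, origin at the centre of its underside; along its -x side runs a grey panel sloped 26 deg towards -x, with three key switches 100 mm apart in y; behind each switch, on its +x side, is one bay with a frame in it
- sw0 (a joint): turn of the left (+y) key switch, rad: 0 = slot's long side runs straight up the slope, 2.6 = clockwise stop (seen by someone looking at the panel); starts between 0 and 0.5; stiff, about 0.06 N m, and stays where it is left
- sw0_top (a point): centre of the slot's mouth on the left (+y) switch, a steel cylinder 47 mm across standing 29 mm out of the panel; turns with it: z out of the panel (26 deg from vertical), x along the slot; slot 22.2 x 8.2 mm, 24 mm deep, 1.5 mm chamfer; with the key home its shoulder lies on this point
- sw0_mark (a point): point on the rim of the left (+y) switch's top, 21 mm from its centre along the slot's x
- bay0 (a point): centre of the floor of the bay behind the left (+y) switch, 12 mm above the bench
- sw1 (a joint): turn of the middle key switch, rad: 0 = slot's long side runs straight up the slope, 2.6 = clockwise stop (seen by someone looking at the panel); starts between 0 and 0.5; stiff, about 0.06 N m, and stays where it is left
- sw1_top (a point): centre of the slot's mouth on the middle switch, a steel cylinder 47 mm across standing 29 mm out of the panel; turns with it: z out of the panel (26 deg from vertical), x along the slot; slot 22.2 x 8.2 mm, 24 mm deep, 1.5 mm chamfer; with the key home its shoulder lies on this point
- sw1_mark (a point): point on the rim of the middle switch's top, 21 mm from its centre along the slot's x
- bay1 (a point): centre of the floor of the bay behind the middle switch, 12 mm above the bench
- sw2 (a joint): turn of the right (-y) key switch, rad: 0 = slot's long side runs straight up the slope, 2.6 = clockwise stop (seen by someone looking at the panel); starts between 0 and 0.5; stiff, about 0.06 N m, and stays where it is left
- sw2_top (a point): centre of the slot's mouth on the right (-y) switch, a steel cylinder 47 mm across standing 29 mm out of the panel; turns with it: z out of the panel (26 deg from vertical), x along the slot; slot 22.2 x 8.2 mm, 24 mm deep, 1.5 mm chamfer; with the key home its shoulder lies on this point
- sw2_mark (a point): point on the rim of the right (-y) switch's top, 21 mm from its centre along the slot's x
- bay2 (a point): centre of the floor of the bay behind the right (-y) switch, 12 mm above the bench

How it is judged:
By the outcome, as a careful person would: the job done as asked, in the order asked, and still so for the second after the job is handed in, with the robot touching nothing.
It also fails if it takes over 54 s, if anything falls off the work surface, if the arm or the gripper's body presses on something with over 40 N, if the wrist force passes 120 N, or if a joint passes its speed limit or range.

ROBOT

A 6-joint arm with a two-finger parallel gripper is mounted at the origin on the work surface. World frame = base frame: x ahead of the robot, y to its left, z up, the work surface at z = 0. Lengths are in m, angles in degrees, forces in N, time in s.
With the tool pointing down it reaches from about 0.4 to 0.825 m from the base axis. Payload 7 kg.
Tool frame: the origin (TCP) lies at the very end of the fingers, on their centre line; the grasp point (between the pads) lies hold_point_z behind it (hold_point_z is the distance from the TCP to the grasp point, in m); z points along the fingers, y is the direction in which the jaws open and shut (so a half turn about z gives the same grasp; the last joint's range is limited). The gripper opens to 88 mm and grips with 3 to 60 N. Pads are 19 mm wide; open, the fingers measure 130 mm over their backs; the gripper's body (78 mm by 193 mm) begins 47 mm behind the grasp point.
Start: joints at [-47.607, 20.546, 0.682, 0, -70.136, -16.507], TCP at [0.295, -0.607, 0.227] pointing down, gripper open.
Joint ranges: [-176.03, 176.03], [-82.01, 121.73], [-58.28, 71.71], [-173.87, 95.51], [-174.79, -0.11], [-173.66, 173.66]. Speed limits (degrees/s): [136.94, 136.94, 172.46, 180, 180, 180].

INTERFACE

Orientations are given as [roll, pitch, yaw] about the fixed x, y, z axes, in that order (R = Rz(yaw) Ry(pitch) Rx(roll)).
In Python, from plant import get_obs, snapshot, close_job, hold_point_z gives the robot as it stands. The module is installed in compiled form; this text tells all that it offers.
- The arm moves only by the tool jog_arm, never from a script. Its argument "commands" is a list of rows, each a list of 4 numbers: the shift along the world's x, y, z in mm, then the turn about the world's z in degrees. In form: [[x, y, z, turn], ...]. A call has exactly 10 rows; each row shifts and turns the commanded pose from where the row before left it; what a row does not reach is not made up. A row lasts 1/12 s, in which the tool goes at most 41.7 mm and 7.16 degrees, less where a joint would pass 70% of its speed; a pose out of reach is approached as far as the arm can. A call is refused whole if a number of a shift passes 41.7 or a number of a turn 7.16, either way. A call with a gripper value outside its range is refused whole. "fingers" is the finger opening in mm, from 0 to 87.6, set as the call begins (left out, the last holds). The fingers move at their own pace and stop on an object; the grip force is fixed at half the most. Time passes only in rows, so rows that do not move let the fingers close, or fill a call up. It gives the time, the measured TCP pose, the force and the opening at its end, in the units of the state.
- get_obs(): the state, without advancing time (a new reading comes with each control period).
- snapshot(name): name is "side" or "top" or "wrist"; returns a dict with "image" (384x512x3 uint8, red, green, blue), "fov_y" (degrees; the focal length in pixels is half the picture's height over the tangent of half this angle, whatever the lens; pixels are square), "cx", "cy" (the principal point, pixels), "rvec" (rotation vector, rad) and "tvec" (3), from world to camera coordinates, as OpenCV has them; the wrist camera has in their place "mount" (4x4, takes a point from camera to tool coordinates, whose origin is the TCP and whose axes are the flange's). Camera axes: x right, y down, z forward; pixel columns grow to the right and rows downward; lengths in m; the calibration is good to about 2 mm. A picture is of the moment at which its call begins: read the wrist's pose just before it. There is no depth.
- close_job(): hands the job in, once; it reports no verdict.
The state is a dict: "clock": time; "joint_pos": joint angles; "qvel": joint speeds; "tau": joint torques, N m; "tool_pos": TCP position; "orientation": TCP orientation; "force": force on the tool from outside, world axes, zero at the start; "moment": the same for the moment, N m; "opening": finger opening in m.
Only numpy, scipy, OpenCV 4.12 (cv2) and the standard library are available. Lean on these libraries where they do the work, as an engineer would, in place of code of your own. Each camera call takes 0.05 s, during which the arm holds its last target.

## Working session

There is one attempt and no reset: what is moved stays moved. The work goes in short steps, Python scripts to look and compute and a tool call to move; the robot and the scene stay as the last step left them, time stands still between calls to the robot, and variables do not carry over. Pictures are saved under pics/ and viewed, and the job is handed in when it is done.

Besides the shell and the picture viewer there is one more tool, called after "Request:" in YAML: its name, and indented under it one key for each argument. jog_arm: Moves the arm, as the interface text tells. Its arguments: {"type":"object","properties":{"commands":{"type":"array","items":{"type":"array","items":{"type":"number"}}},"fingers":{"type":"number"}},"required":["commands"]}

```bash
mkdir -p pics; cat > h.py <<'E'
import numpy as np, cv2
from plant import get_obs, snapshot, hold_point_z
from scipy.spatial.transform import Rotation as R
import pickle
def snap(name,fn):
    o=get_obs(); s=snapshot(name); s=dict(s); s['obs']=o
    pickle.dump(s,open(f'pics/{fn}.pkl','wb'))
    cv2.imwrite(f'pics/{fn}.png',cv2.cvtColor(s['image'],cv2.COLOR_RGB2BGR))
    return s
def load(fn): return pickle.load(open(f'pics/{fn}.pkl','rb'))
def ext(s):
    if 'mount' in s:
        o=s['obs']; T=np.eye(4); T[:3,:3]=R.from_euler('xyz',o['orientation'],degrees=True).as_matrix(); T[:3,3]=o['tool_pos']
        C=T@np.array(s['mount']); W=np.linalg.inv(C); return W[:3,:3],W[:3,3]
    return R.from_rotvec(np.ravel(s['rvec'])).as_matrix(),np.ravel(s['tvec'])
def foc(s): return 192/np.tan(np.radians(s['fov_y'])/2)
def proj(s,P):
    A,t=ext(s); c=np.atleast_2d(P)@A.T+t; f=foc(s)
    return np.c_[s['cx']+f*c[:,0]/c[:,2], s['cy']+f*c[:,1]/c[:,2]]
def ray(s,uv):
    A,t=ext(s); f=foc(s); d=A.T@np.array([(uv[0]-s['cx'])/f,(uv[1]-s['cy'])/f,1]); return -A.T@t, d/np.linalg.norm(d)
def at_z(s,uv,z):
    o,d=ray(s,uv); return o+d*(z-o[2])/d[2]
def crop(fn,x0,y0,x1,y1,k,out):
    im=cv2.imread(f'pics/{fn}.png')[y0:y1,x0:x1]
    cv2.imwrite(f'pics/{out}.png',cv2.resize(im,None,fx=k,fy=k,interpolation=cv2.INTER_CUBIC))
E
python3 - <<'E'
from h import *
print(hold_point_z, get_obs())
for n in ('side','top','wrist'):
    s=snap(n,n+'0'); print(n,{k:v for k,v in s.items() if k not in('image','obs')})
    if n!='wrist':
        A,t=ext(s); print('cam',-A.T@t,A)
E
```

```text
0.0188 {'clock': 0.0, 'joint_pos': array([-4.76071522e+01,  2.05897626e+01,  6.34332070e-01, -2.11395122e-02,
       -7.01359963e+01, -1.65067001e+01]), 'qvel': array([-0.06240224, -0.02106454,  0.08874947, -0.00655464,  0.05853996,
        0.0045801 ]), 'tau': array([ 3.30801277e-04, -5.82726073e+01,  2.93056262e+01,  6.99755609e+00,
        6.77667311e-03, -1.99087417e-04]), 'tool_pos': array([ 0.29445988, -0.60684199,  0.2256426 ]), 'orientation': array([ 1.79906694e+02, -6.92588687e-03, -1.54121045e+02]), 'force': array([ 0.06023037, -0.28050269, -0.24622065]), 'moment': array([ 0.00864591,  0.01197221, -0.00462725]), 'opening': 0.08769637710640496}
side {'fov_y': 50.68737111333736, 'cx': 257.67983017442805, 'cy': 195.9193073826331, 'rvec': array([ 2.18010938, -0.29907624,  0.18550604]), 'tvec': array([-0.63136592,  0.10438221,  0.86009387])}
cam [ 0.41361912 -0.78489849  0.60177538] [[ 0.95948474 -0.28078202  0.02346274]
 [-0.14577883 -0.56595938 -0.81144224]
 [ 0.24111735  0.77514607 -0.58396147]]
top {'fov_y': 57.514035858166515, 'cx': 254.44570196103334, 'cy': 197.47721643505668, 'rvec': array([ 2.15003126, -2.13668556,  0.14655554]), 'tvec': array([-0.10927179,  0.60013982,  0.6365201 ])}
cam [ 0.50342743 -0.11080581  0.71522644] [[ 0.00672129 -0.99995382 -0.00686859]
 [-0.98965128 -0.00566717 -0.14338141]
 [ 0.14333586  0.00776122 -0.98964367]]
wrist {'fov_y': 63.66061531344888, 'cx': 248.12801045213456, 'cy': 192.24711317184526, 'mount': array([[-1.59025278e-03, -9.64436478e-01, -2.64309953e-01,
         7.19986736e-02],
       [ 9.99998696e-01, -1.60794753e-03, -1.49398309e-04,
        -2.72963206e-04],
       [-2.80911356e-04, -2.64309846e-01,  9.64437777e-01,
        -1.59376373e-01],
       [ 0.00000000e+00,  0.00000000e+00,  0.00000000e+00,
         1.00000000e+00]])}
```

View pics/side0.png

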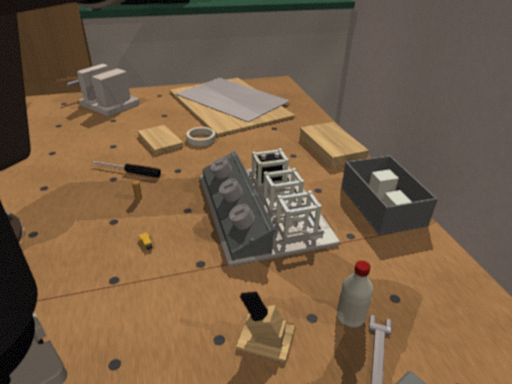

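View pics/top0.png

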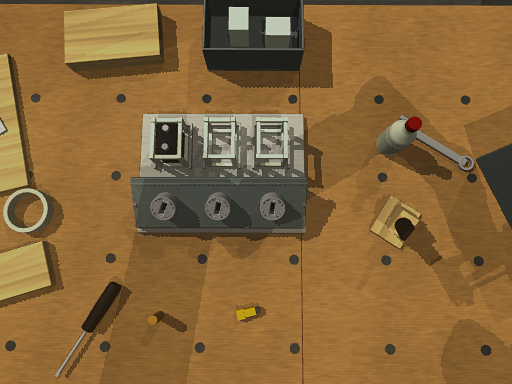

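View pics/wrist0.png

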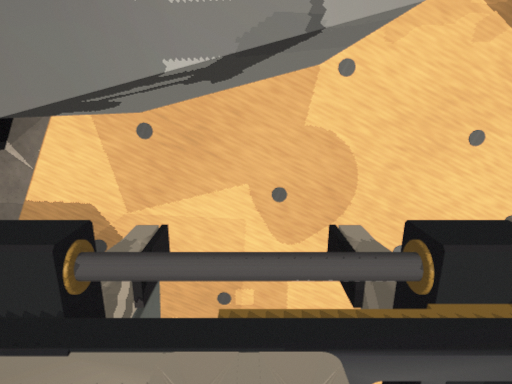

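```bash
python3 - <<'E'
from h import *
crop('top0',125,105,315,240,4,'t_st'); crop('top0',355,180,445,260,8,'t_key'); crop('side0',230,280,310,365,7,'s_key'); crop('side0',190,140,350,270,5,'s_st')
E
```

```text
(no output)
```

View pics/t_st.png

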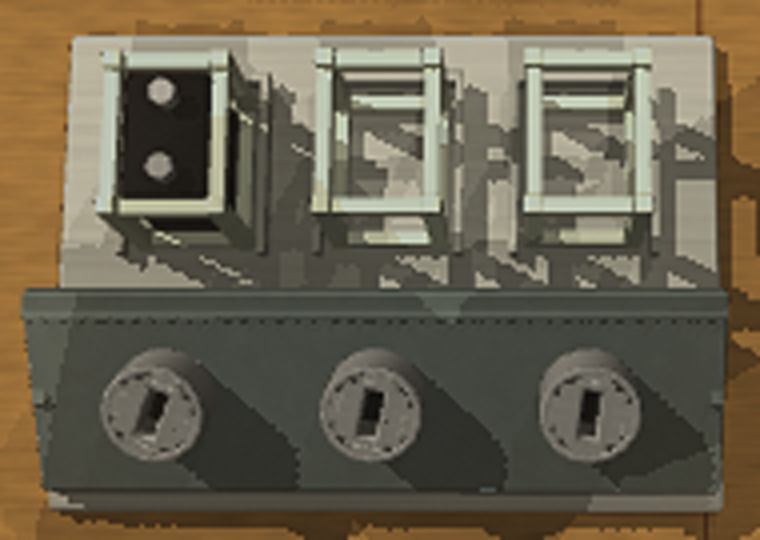

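View pics/t_key.png

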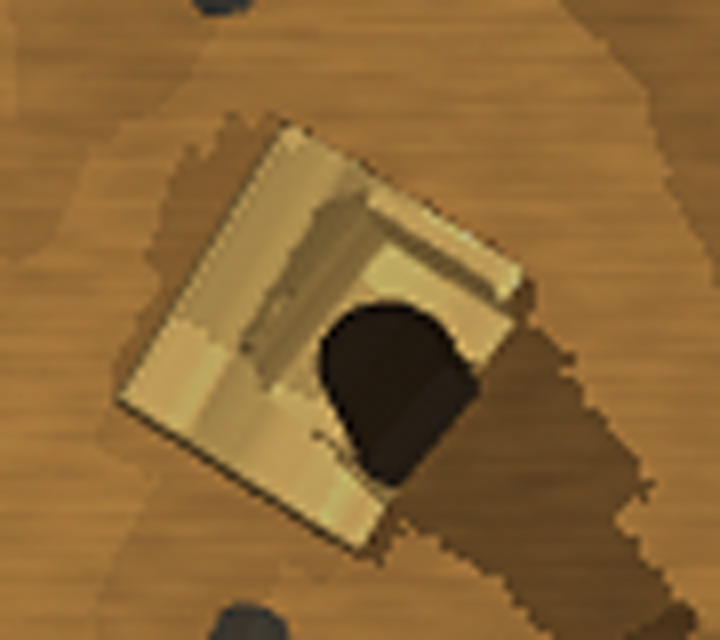

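View pics/s_key.png

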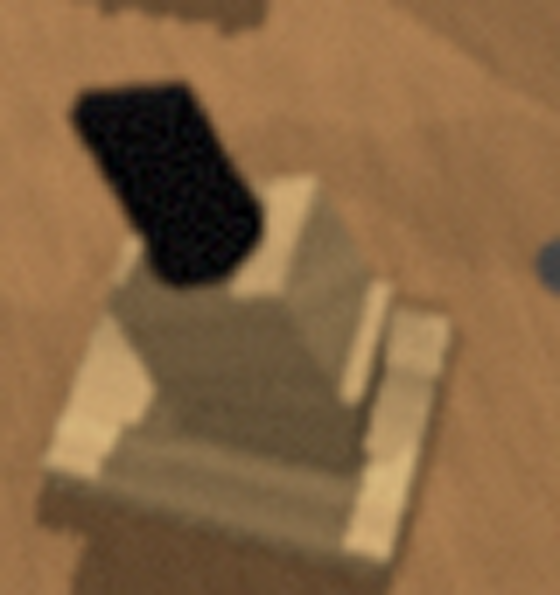

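View pics/s_st.png

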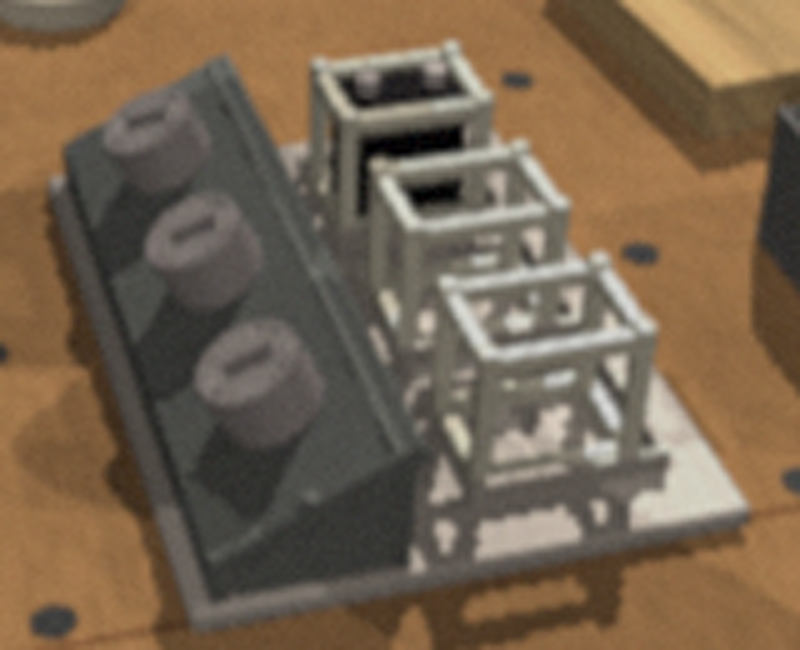

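```bash
cat > fit.py <<'E'
from h import *
from scipy.optimize import differential_evolution
def keyparts():
    a=np.linspace(0,2*np.pi,32,endpoint=False)
    c=np.array([[.015*np.cos(t),.015*np.sin(t),z] for t in a for z in(0,.005)])
    g=np.array([[x,y,z] for x in(-.015,.015) for y in(-.005,.005) for z in(.005,.047)])
    return c,g
def keypose(x,y,yaw,z=.062,lean=26):
    M=R.from_euler('xyz',[0,-lean,yaw],degrees=True).as_matrix()
    return M,np.array([x,y,z])
def mask(s,M,t,parts):
    m=np.zeros((384,512),np.uint8)
    for p in parts:
        uv=proj(s,p@M.T+t); cv2.fillConvexPoly(m,cv2.convexHull(np.round(uv*16).astype(np.int32)),1,shift=4)
    return m
E
python3 - <<'E'
from fit import *
T=load('top0');S=load('side0')
def blk(s,box,th=60):
    im=s['image'].astype(int).max(2); m=np.zeros_like(im,np.uint8); x0,y0,x1,y1=box
    m[y0:y1,x0:x1]=im[y0:y1,x0:x1]<th; return m
mt=blk(T,(390,212,418,244),50); ms=blk(S,(236,288,272,324),50)
print(mt.sum(),ms.sum())
P=keyparts()
def cost(p):
    M,t=keypose(*p); c=0
    for s,m in((T,mt),(S,ms)):
        k=mask(s,M,t,P); c-= (k&m).sum()/((k|m).sum()+1)
    return c
x0=at_z(T,(400,222),.07);print(x0)
r=differential_evolution(cost,[(x0[0]-.05,x0[0]+.05),(x0[1]-.05,x0[1]+.05),(-180,180)],seed=1,popsize=25,maxiter=120)
print(r.x,r.fun)
M,t=keypose(*r.x)
for s,n,m in((T,'t',mt),(S,'s',ms)):
    im=s['image'][...,::-1].copy(); cs,_=cv2.findContours(mask(s,M,t,P),0,1); 
    ov=cv2.resize(im,None,fx=8,fy=8)
    cv2.drawContours(ov,[c*8 for c in cs],-1,(0,0,255),1)
    cm,_=cv2.findContours(m,0,1); cv2.drawContours(ov,[c*8 for c in cm],-1,(0,255,0),1)
    x,y=(355,180) if n=='t' else (220,280)
    cv2.imwrite(f'pics/ov_{n}.png',ov[y*8:y*8+640,x*8:x*8+720][:600])
E
```

```text
297 450
[ 0.55283282 -0.37380213  0.07      ]
[  0.54714334  -0.3829511  -39.50244316] -1.6281639928698752
```

View pics/ov_t.png

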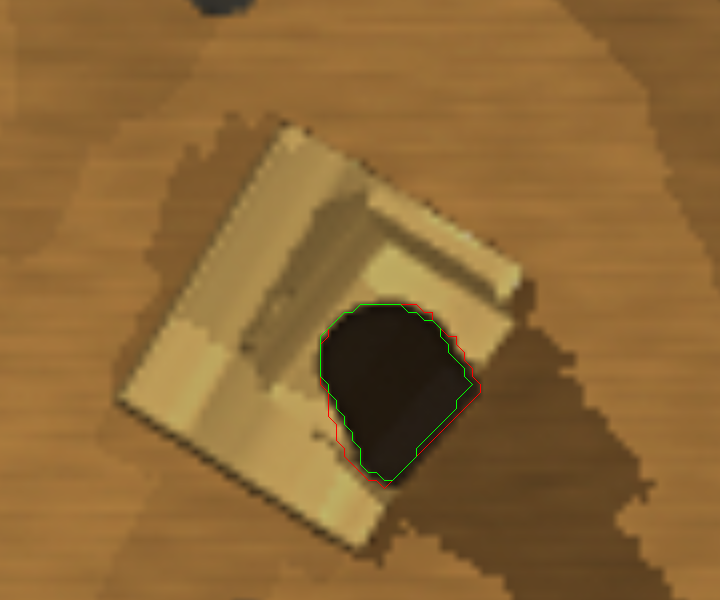

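View pics/ov_s.png

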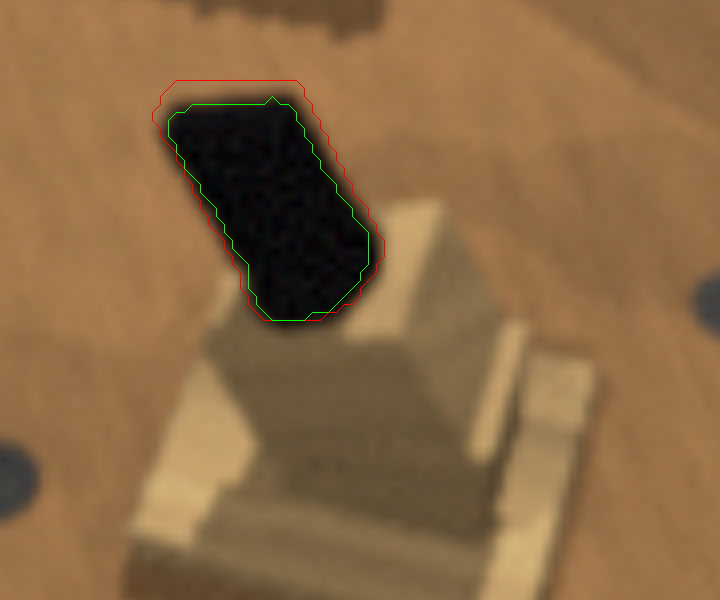

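```bash
python3 - <<'E'
from fit import *
T=load('top0');S=load('side0')
for q in[(288,123),(522,272),(365,550),(118,400)]: print('stand',at_z(T,(355+q[0]/8,180+q[1]/8),.01))
C=[at_z(T,(125+q[0]/4,105+q[1]/4),.012) for q in[(75,37),(714,37),(722,510),(52,505)]]
for c in C: print('st',c)
print(np.linalg.norm(C[0]-C[1]),np.linalg.norm(C[2]-C[3]),np.linalg.norm(C[0]-C[3]),np.linalg.norm(C[2]-C[1]))
c=np.mean(C,0);d=(C[0]-C[1]+C[3]-C[2]);print(c,np.degrees(np.arctan2(-d[0],d[1])))
# side corners crop: near-right(748,510)? near-left (200,622), left far(52,185)
for q in[(748,515),(200,628),(55,190)]: print('side',at_z(S,(190+q[0]/5,140+q[1]/5),.012))
# refit key with yaw fixed & side shift free
def blk(s,box,th=60):
    im=s['image'].astype(int).max(2); m=np.zeros_like(im,np.uint8); x0,y0,x1,y1=box
    m[y0:y1,x0:x1]=im[y0:y1,x0:x1]<th; return m
mt=blk(T,(390,212,418,244),65); ms=blk(S,(236,288,272,324),65)
P=keyparts()
def cost(p):
    M,t=keypose(*p[:3]); c=0
    for s,m,sh in((T,mt,p[3:5]),(S,ms,p[5:7])):
        k=cv2.warpAffine(mask(s,M,t,P),np.float64([[1,0,sh[0]],[0,1,sh[1]]]),(512,384)); c-= (k&m).sum()/((k|m).sum()+1)
    return c+.01*np.sum(np.square(p[3:]))
r=differential_evolution(cost,[(.52,.57),(-.41,-.36),(-60,-15)]+[(-2,2)]*4,seed=1,popsize=15,maxiter=100)
print(r.x.round(4),r.fun)
E
```

```text
stand [ 0.61147771 -0.38286969  0.01      ]
stand [ 0.57382104 -0.43982467  0.01      ]
stand [ 0.50420105 -0.39669011  0.01      ]
stand [ 0.54099961 -0.33692724  0.01      ]
st [0.78123943 0.12928256 0.012     ]
st [ 0.78258485 -0.20718592  0.012     ]
st [ 0.53509    -0.20787478  0.012     ]
st [0.53543353 0.12802341 0.012     ]
0.3364711714767331 0.3358983661912048 0.24580911863528337 0.2474957997888928
[ 0.65858695 -0.03943868  0.012     ] 0.08537586408955804
side [ 0.77974956 -0.21332676  0.012     ]
side [ 0.53607732 -0.2179052   0.012     ]
side [0.53492448 0.11298834 0.012     ]
[ 5.47800e-01 -3.82800e-01 -3.83794e+01  1.00000e-04  0.00000e+00
  0.00000e+00  0.00000e+00] -1.6761884678550463
```

Request:
jog_arm:
  commands:
    - [12, 13.5, 0, 6.8]
    - [12, 13.5, 0, 6.8]
    - [12, 13.5, 0, 6.8]
    - [12, 13.5, 0, 6.8]
    - [12, 13.5, 0, 6.8]
    - [12, 13.5, 0, 6.8]
    - [12, 13.5, 0, 6.8]
    - [12, 13.5, 0, 6.8]
    - [12, 13.5, 0, 6.8]
    - [12, 13.5, 0, 6.8]

```text
clock: 0.98
tool_pos: [0.4151, -0.4714, 0.2263]
orientation: [180.0, 0.0, -85.8]
force: [0.4, -0.3, 0.1]
opening: 0.0875
```

Request:
jog_arm:
  commands:
    - [12, 13.5, 0, 6.8]
    - [12, 13.5, 0, 6.8]
    - [12, 13.5, 0, 6.8]
    - [12, 13.5, 0, 6.8]
    - [12, 13.5, 0, 6.8]
    - [12, 13.5, 0, 6.8]
    - [12, 13.5, 0, 6.8]
    - [12, 13.5, 0, 6.8]
    - [0, 0, 0, 0]
    - [0, 0, 0, 0]

```text
clock: 1.82
tool_pos: [0.511, -0.3635, 0.2262]
orientation: [180.0, 0.0, -31.7]
force: [-0.2, -0.2, 0.8]
opening: 0.0876
```

```bash
python3 - <<'E'
from h import *
s=snap('wrist','w1'); o=s['obs']; print(o['clock'],o['joint_pos'].round(2),o['tool_pos'],o['orientation'],o['force'])
E
```

```text
1.8167 [-1.762e+01  1.612e+01 -5.720e+00 -1.000e-02 -6.820e+01  7.592e+01] [ 0.5110144  -0.36352356  0.2261897 ] [ 1.79998650e+02  3.93028488e-02 -3.17025041e+01] [-0.19265118 -0.21384028  0.79872061]
```

View pics/w1.png

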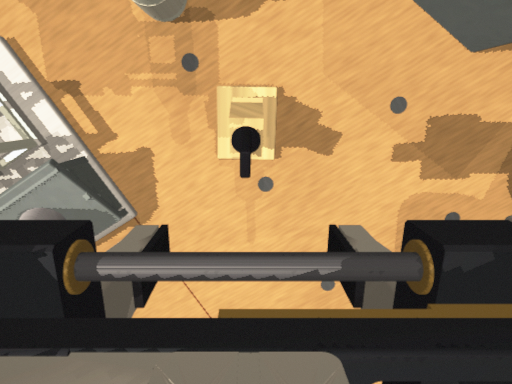

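```bash
python3 - <<'E'
from fit import *
W=load('w1'); x0=(205,75)
im=W['image'].astype(int).max(2); mw=np.zeros((384,512),np.uint8); mw[120:182,225:268]=im[120:182,225:268]<70
P=keyparts()
def cost(p):
    M,t=keypose(*p); k=mask(W,M,t,P); return -(k&mw).sum()/((k|mw).sum()+1)
r=differential_evolution(cost,[(.52,.58),(-.42,-.36),(-50,-15)],seed=1,popsize=20,maxiter=100); print(r.x,r.fun)
ov=cv2.resize(W['image'][...,::-1],None,fx=6,fy=6,interpolation=2)
M,t=keypose(*r.x); cs,_=cv2.findContours(mask(W,M,t,P),0,1); cv2.drawContours(ov,[c*6+3 for c in cs],-1,(0,0,255),1)
cv2.imwrite('pics/w1c.png',ov[75*6:190*6,200*6:290*6][:600+90][90:])
T=load('top0');S=load('side0')
for s in(T,S): print(proj(s,t+M@[0,0,.047]),proj(s,t))
E
```

```text
[  0.5566418   -0.41382374 -24.73700954] 0.0
[[426.58760331 229.23558494]] [[419.70608728 220.40717859]]
[[258.33126591 308.4699234 ]] [[270.63781568 327.66823211]]<stdin>:6: RuntimeWarning: overflow encountered in scalar negative
```

View pics/w1c.png

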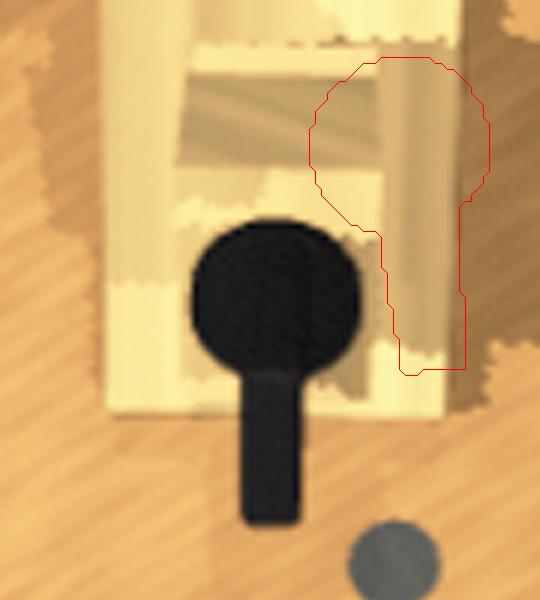

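uint8 overflow in the cost; fix it (it also spoiled nothing before, as sums there mixed differently, but recheck).

```bash
python3 - <<'E'
from fit import *
W=load('w1')
im=W['image'].astype(int).max(2); mw=np.zeros((384,512),np.uint8); mw[120:182,225:268]=im[120:182,225:268]<70
P=keyparts()
def cost(p):
    M,t=keypose(*p); k=mask(W,M,t,P); return -float((k&mw).sum())/float((k|mw).sum()+1)
r=differential_evolution(cost,[(.52,.58),(-.42,-.36),(-50,-15)],seed=1,popsize=20,maxiter=100); print(r.x,r.fun)
ov=cv2.resize(W['image'][...,::-1],None,fx=6,fy=6,interpolation=2)
M,t=keypose(*r.x); cs,_=cv2.findContours(mask(W,M,t,P),0,1); cv2.drawContours(ov,[c*6+3 for c in cs],-1,(0,0,255),1)
cv2.imwrite('pics/w1c.png',ov[75*6:190*6,200*6:290*6][:600+90][90:])
print('grip pt',t+M@[0,0,.033])
T=load('top0');S=load('side0')
for s in(T,S): print(proj(s,t+M@[0,0,.047]),proj(s,t))
E
```

```text
[  0.54517899  -0.38211098 -33.81125929] -0.8517382413087935
grip pt [ 0.53315935 -0.3740611   0.0916602 ]
[[406.93072196 234.81976239]] [[402.95965985 226.46265428]]
[[246.14846258 292.68255992]] [[257.96862628 313.29679929]]
```

View pics/w1c.png

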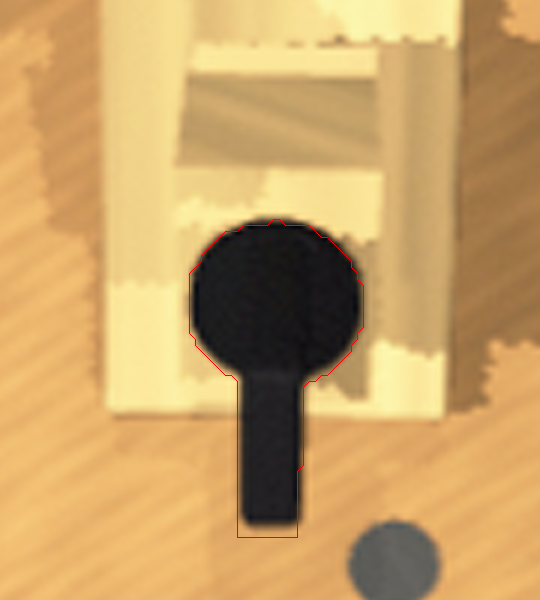

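Request:
jog_arm:
  commands:
    - [5.5, -2.6, -10, 0]
    - [5.5, -2.6, -10, 0]
    - [5.5, -2.6, -10, 0]
    - [5.5, -2.6, -10, 0]
    - [0, 0, -10, 0]
    - [0, 0, -10, 0]
    - [0, 0, -10, 0]
    - [0, 0, -10, 0]
    - [0, 0, -10, 0]
    - [0, 0, -5, 0]

```text
clock: 2.7
tool_pos: [0.532, -0.3743, 0.1298]
orientation: [180.0, 0.1, -31.7]
force: [-0.4, 1.0, -0.3]
opening: 0.0876
```

```bash
python3 - <<'E'
from h import *
s=snap('wrist','w2'); o=s['obs']; print(o['clock'],o['tool_pos'],o['orientation'],o['force'])
s=snap('side','s2'); crop('s2',200,240,320,360,5,'s2c')
E
```

```text
2.7 [ 0.53197136 -0.37427635  0.1298211 ] [ 1.79994252e+02  9.46699674e-02 -3.17244833e+01] [-0.37143028  1.03819562 -0.26698904]
```

View pics/w2.png

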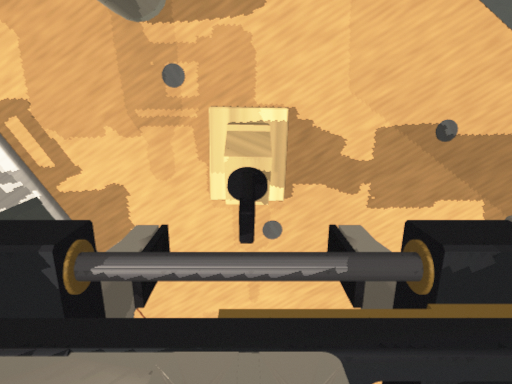

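View pics/s2c.png

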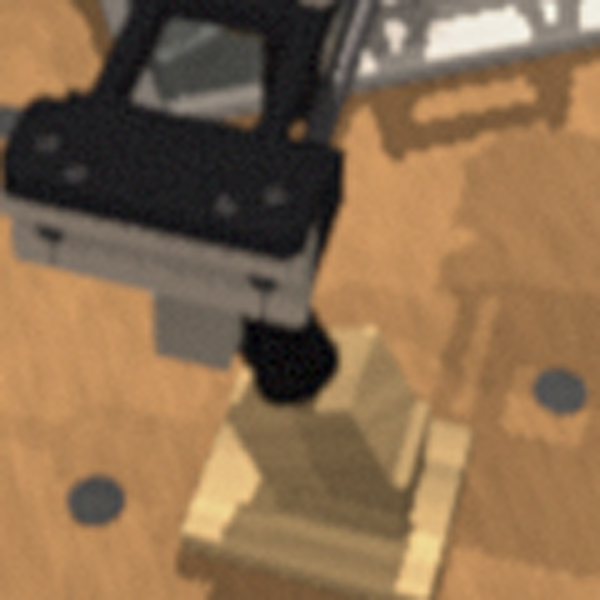

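Request:
jog_arm:
  commands:
    - [0, 0, -8, 0]
    - [0, 0, -8, 0]
    - [0, 0, -8, 0]
    - [0, 0, -8, 0]
    - [0, 0, -8, 0]
    - [0, 0, -8, 0]
    - [0, 0, -6, 0]
    - [0, 0, -2, 0]
    - [0, 0, 0, 0]
    - [0, 0, 0, 0]

```text
clock: 3.63
tool_pos: [0.5328, -0.3748, 0.0756]
orientation: [180.0, -0.0, -31.7]
force: [-0.1, 0.5, -0.9]
opening: 0.0876
```

Request:
jog_arm:
  commands:
    - [0, 0, 0, 0]
    - [0, 0, 0, 0]
    - [0, 0, 0, 0]
    - [0, 0, 0, 0]
    - [0, 0, 0, 0]
    - [0, 0, 0, 0]
    - [0, 0, 0, 0]
    - [0, 0, 0, 0]
    - [0, 0, 0, 0]
    - [0, 0, 0, 0]
  fingers: 0

```text
clock: 4.47
tool_pos: [0.5327, -0.3747, 0.0755]
orientation: [180.0, 0.0, -31.7]
force: [0.3, 0.2, 0.3]
opening: 0.0266
```

```bash
python3 - <<'E'
from h import *
s=snap('side','s3'); print(s['obs']); crop('s3',200,240,320,360,5,'s3c')
E
```

```text
{'clock': 4.4667, 'joint_pos': array([-1.79930068e+01,  2.55195180e+01, -1.29074941e+01,  1.39253027e-03,
       -5.15751995e+01,  7.62791768e+01]), 'qvel': array([ 0.14129821,  0.00710343, -0.07323972,  0.01433477, -0.04103387,
       -0.03674756]), 'tau': array([ 1.74875136e-04, -5.99986553e+01,  2.45050138e+01,  5.75150907e+00,
        8.44122539e-02, -1.14463919e-04]), 'tool_pos': array([ 0.53266714, -0.3746722 ,  0.07553433]), 'orientation': array([ 1.79998416e+02,  1.88972603e-03, -3.17129646e+01]), 'force': array([0.31855733, 0.15321034, 0.32259757]), 'moment': array([-0.10815731,  0.07815088,  0.04606578]), 'opening': 0.026639730056923046}
```

View pics/s3c.png

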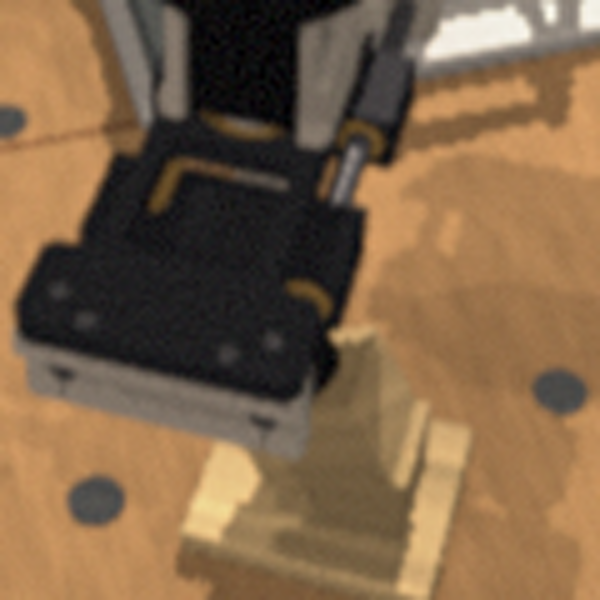

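Request:
jog_arm:
  commands:
    - [0, 0, 0, 0]
    - [0, 0, 0, 0]
    - [0, 0, 0, 0]
    - [0, 0, 0, 0]
    - [0, 0, 0, 0]
    - [0, 0, 0, 0]
    - [0, 0, 0, 0]
    - [0, 0, 0, 0]
    - [0, 0, 0, 0]
    - [0, 0, 0, 0]

```text
clock: 5.35
tool_pos: [0.5327, -0.3747, 0.0756]
orientation: [-180.0, -0.0, -31.7]
force: [-0.0, 0.1, -0.3]
opening: 0.0098
```

Request:
jog_arm:
  commands:
    - [-2.6, 1.62, 6.3, 0]
    - [-2.6, 1.62, 6.3, 0]
    - [-2.6, 1.62, 6.3, 0]
    - [-2.6, 1.62, 6.3, 0]
    - [-2.6, 1.62, 6.3, 0]
    - [0, 0, 10, 0]
    - [0, 0, 20, 0]
    - [0, 0, 20, 0]
    - [0, 0, 20, 0]
    - [0, 0, 20, 0]

```text
clock: 6.18
tool_pos: [0.5195, -0.3665, 0.1989]
orientation: [-180.0, -0.0, -31.7]
force: [0.1, -0.3, -0.5]
opening: 0.0099
```

```bash
python3 - <<'E'
from h import *
s=snap('side','s4'); print(s['obs']['tool_pos'],s['obs']['opening']); crop('s4',180,140,340,270,5,'s4c')
T=load('top0');S=load('side0')
ut=np.array([(153,413),(371,411),(590,412)])/4+[125,105]
us=np.array([(152,122),(198,232),(252,360)])/5+[190,140]
for a,b in zip(ut,us):
    (o1,d1),(o2,d2)=ray(T,a),ray(S,b)
    A=np.c_[d1,-d2]; k=np.linalg.lstsq(A,o2-o1,rcond=None)[0]; p,q=o1+d1*k[0],o2+d2*k[1]; print((p+q)/2,p-q)
E
```

```text
[ 0.51950401 -0.36653662  0.19893495] 0.009905163487311033
[0.57639841 0.06121984 0.07807352] [-0.00322279  0.00048392 -0.00023006]
[ 0.57714056 -0.03883432  0.07860448] [-0.00180044  0.00027426 -0.00017483]
[ 0.5769859  -0.13903331  0.08051009] [-0.00165579  0.00025868 -0.00020115]
```

View pics/s4.png

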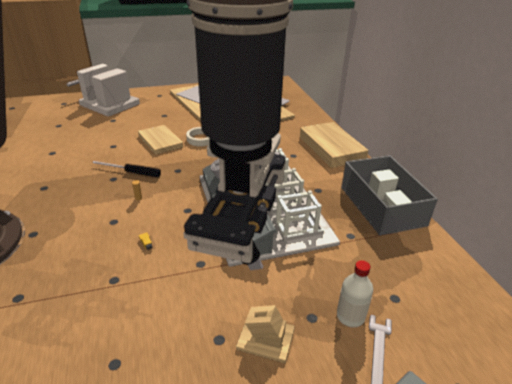

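Request:
jog_arm:
  commands:
    - [-1.6, 35.6, 0, 2.6]
    - [-1.6, 35.6, 0, 2.6]
    - [-1.6, 35.6, 0, 2.6]
    - [-1.6, 35.6, 0, 2.6]
    - [-1.6, 35.6, 0, 2.6]
    - [-1.6, 35.6, 0, 2.6]
    - [-1.6, 35.6, 0, 2.6]
    - [-1.6, 35.6, 0, 2.6]
    - [-1.6, 35.6, 0, 2.6]
    - [-1.6, 35.6, 0, 2.6]

```text
clock: 7.07
tool_pos: [0.5033, -0.0089, 0.198]
orientation: [-180.0, -0.1, -5.6]
force: [1.3, 1.3, -1.4]
opening: 0.0098
```

Request:
jog_arm:
  commands:
    - [-1.6, 35.6, 0, 2.6]
    - [-1.6, 35.6, 0, 3.1]
    - [0, 0, 0, 0]
    - [0, 0, 0, 0]
    - [0, 0, 0, 0]
    - [0, 0, 0, 0]
    - [0, 0, 0, 0]
    - [0, 0, 0, 0]
    - [0, 0, 0, 0]
    - [0, 0, 0, 0]

```text
clock: 7.9
tool_pos: [0.5005, 0.06, 0.197]
orientation: [180.0, 0.0, -0.1]
force: [0.4, -0.7, -1.0]
opening: 0.0099
```

```bash
python3 - <<'E'
from h import *
s=snap('wrist','w5'); o=s['obs']; print(o['joint_pos'].round(1),o['tool_pos'],o['orientation'],o['opening'])
snap('side','s5'); crop('s5',130,90,290,210,5,'s5c')
E
```

```text
[ 29.2   5.7 -23.   -0.  -61.3  60.7] [0.50048447 0.06001761 0.19703929] [ 1.79998242e+02  4.30094868e-03 -8.22344244e-02] 0.009941185051305309
```

View pics/w5.png

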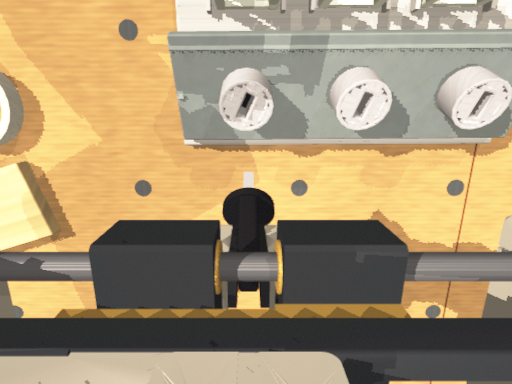

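View pics/s5c.png

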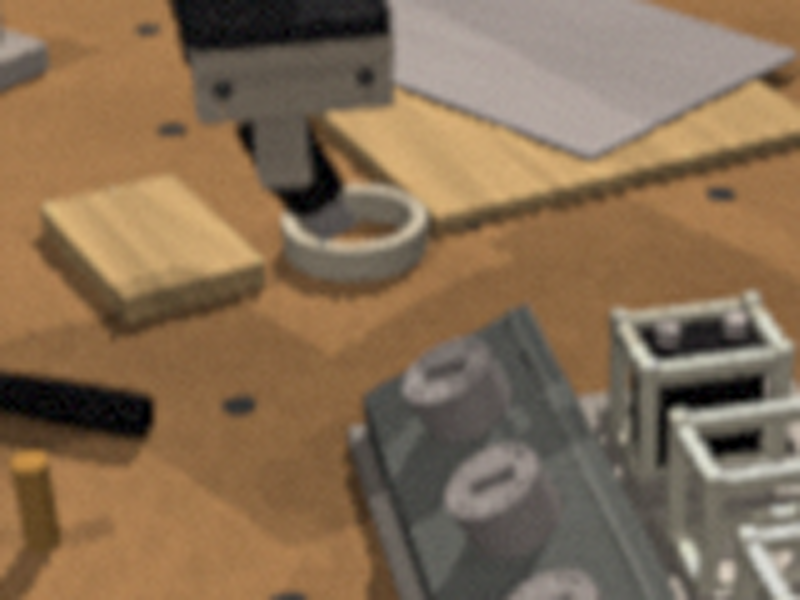

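```bash
python3 - <<'E'
from h import *
crop('w5',210,60,285,140,8,'w5a'); crop('w5',205,160,295,250,7,'w5b'); crop('top0',145,185,181,230,14,'t5')
E
```

```text
(no output)
```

View pics/w5a.png

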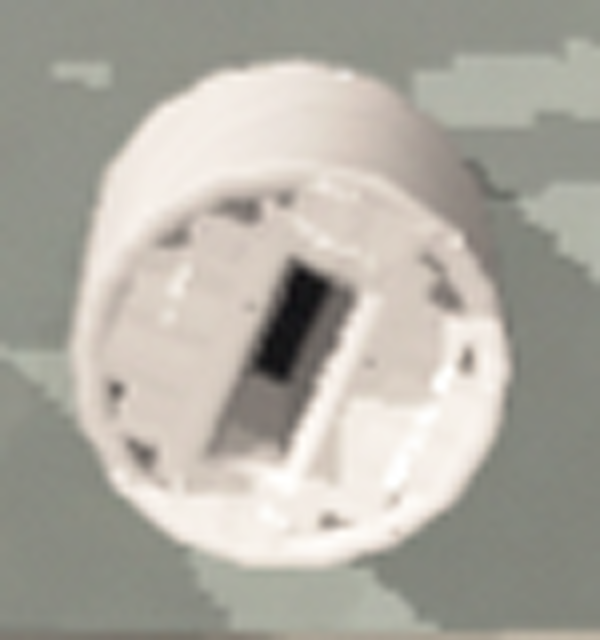

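View pics/w5b.png

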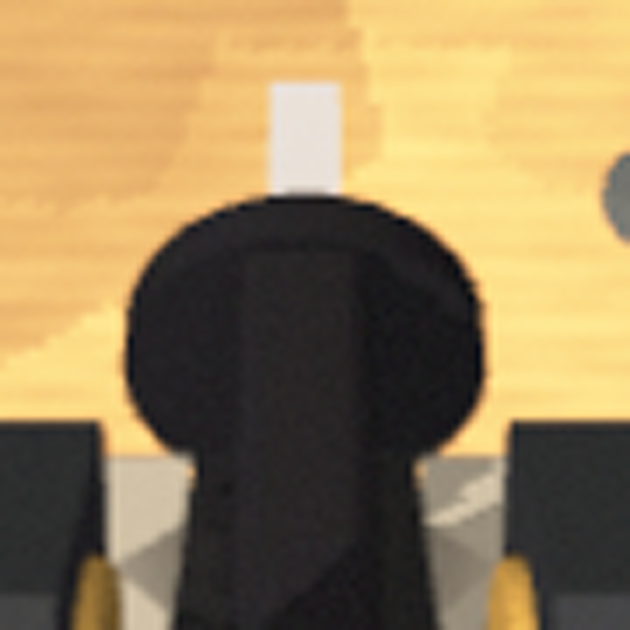

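View pics/t5.png

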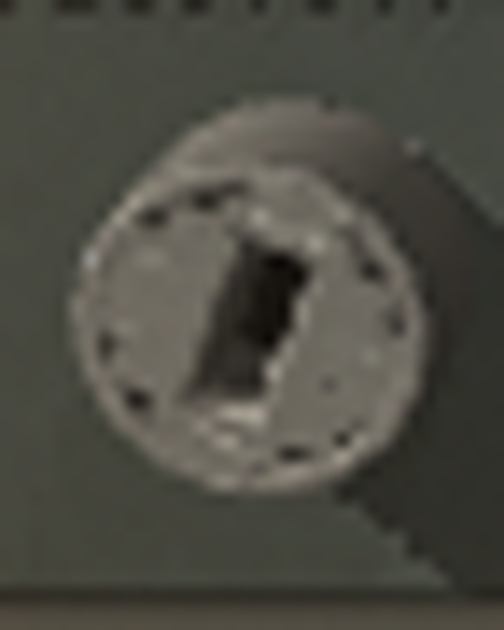

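```bash
cat > sw.py <<'E'
from h import *
c26,s26=np.cos(np.radians(26)),np.sin(np.radians(26))
N=np.array([-s26,0,c26]); UP=np.array([c26,0,s26]); LEFT=np.array([0,1.,0])
def onface(s,uv,c0):
    o,d=ray(s,uv); p=o+d*(N@(c0-o))/(N@d); return p, np.array([(p-c0)@UP,(p-c0)@LEFT])*1000
def ang(v): return np.degrees(np.arctan2(-v[1],v[0])) # cw from up
E
python3 - <<'E'
from sw import *
W=load('w5');T=load('top0'); c0=np.array([.5765,.061,.079])
def do(s,pts,k,off):
    r=[]
    for p in pts:
        P,v=onface(s,np.array(p)/k+off,c0); r.append(v); print(p,P.round(4),v.round(2))
    return r
r=do(W,[(75,360),(510,370),(290,570),(290,165),(293,258),(208,455),(362,288),(287,462)],8,(210,60))
print('ctr',(r[0]+r[1])/2,(r[2]+r[3])/2,'slot',np.mean(r[4:],0),ang(r[4]-r[5]),ang(r[6]-r[7]))
r=do(T,[(75,315),(425,325),(255,495),(270,165),(243,240),(195,395),(308,262),(265,395)],14,(145,185))
print('ctr',(r[0]+r[1])/2,(r[2]+r[3])/2,'slot',np.mean(r[4:],0),ang(r[4]-r[5]),ang(r[6]-r[7]))
E
```

```text
(75, 360) [0.573  0.0843 0.0773] [-3.94 23.3 ]
(510, 370) [0.5718 0.037  0.0767] [ -5.26 -24.  ]
(290, 570) [0.5496 0.0611 0.0659] [-29.89   0.13]
(290, 165) [0.5921 0.0608 0.0866] [17.38 -0.19]
(293, 258) [0.5832 0.0606 0.0823] [ 7.46 -0.44]
(208, 455) [0.5627 0.0702 0.0723] [-15.3    9.19]
(362, 288) [0.5802 0.0532 0.0808] [ 4.13 -7.76]
(287, 462) [0.562  0.0614 0.0719] [-16.19   0.38]
ctr [-4.60148828 -0.34741162] [-6.25520859 -0.02821716] slot [-4.97412065  0.34013432] 22.921969727936446 21.82827323476591
(75, 315) [0.5759 0.085  0.0787] [-0.62 24.01]
(425, 325) [0.575  0.0391 0.0782] [ -1.72 -21.86]
(255, 495) [0.5533 0.0633 0.0677] [-25.77   2.3 ]
(270, 165) [0.5946 0.0578 0.0878] [20.17 -3.17]
(243, 240) [0.5854 0.0621 0.0833] [9.88 1.14]
(195, 395) [0.566  0.0701 0.0739] [-11.69   9.14]
(308, 262) [0.5827 0.0539 0.082 ] [ 6.91 -7.13]
(265, 395) [0.566  0.0609 0.0739] [-11.63  -0.1 ]
ctr [-1.17009409  1.07325819] [-2.80174996 -0.43326133] slot [-1.63358276  0.76054571] 20.355965231015002 20.776088622603275
```

```bash
python3 - <<'E'
from fit import *
from scipy.optimize import least_squares
W=load('w5'); o=W['obs']; tcp=np.array(o['tool_pos'])
P=keyparts()
def feats(p):
    ox,oy,oz,lean=p
    M,_=keypose(0,0,-.08,lean=lean); t=tcp+np.array([ox,oy,oz])
    c=proj(W,P[0]@M.T+t); tip=proj(W,np.array([[.01,.003,-.021],[.01,-.003,-.021]])@M.T+t)
    return np.array([c[:,0].min(),c[:,0].max(),c[:,1].min(),tip[:,1].min(),tip[0,0],tip[1,0]])
obs=np.array([222.9,274.3,187.6,171.7,205+270/7,205+341/7])
for lean in(24,26,28):
    r=least_squares(lambda q:feats([*q,lean])-obs,[.0145,0,-.0136],x_scale=.001); print(lean,r.x,r.fun.round(2))
r=least_squares(lambda q:feats(q)-obs,[.0145,0,-.0136,26],x_scale=[.001,.001,.001,1]); print(r.x,r.fun.round(2))
# expected
print(feats([.0145,0,-.0136,26]),obs)
E
```

```text
24 [ 0.01359652 -0.00085636 -0.01470954] [-0.16  0.28 -0.61  0.68  0.19 -0.32]
26 [ 0.01339544 -0.00085697 -0.01562915] [-0.01  0.13 -0.08  0.09  0.2  -0.33]
28 [ 0.01317677 -0.0008577  -0.01670166] [ 0.16 -0.04  0.44 -0.49  0.21 -0.33]
[ 1.33607060e-02 -8.57076883e-04 -1.57949244e-02  2.63283497e+01] [ 0.02  0.1   0.01 -0.01  0.2  -0.33]
[221.07235249 273.2635112  186.51098314 170.68886575 242.32319392
 252.05370911] [222.9        274.3        187.6        171.7        243.57142857
 253.71428571]
```

Request:
jog_arm:
  commands:
    - [5.8, 1.35, -9, -3]
    - [5.8, 1.35, -9, -3]
    - [5.8, 1.35, -9, -3]
    - [5.8, 1.35, -9, -3]
    - [5.8, 1.35, -9, -3]
    - [5.8, 1.35, -9, -3]
    - [5.8, 1.35, -9, -3]
    - [5.6, 1.35, -9, -3]
    - [0, 0, 0, 0]
    - [0, 0, 0, 0]

```text
clock: 8.83
tool_pos: [0.5464, 0.0712, 0.1245]
orientation: [179.9, 0.1, -23.9]
force: [0.0, -0.4, 0.1]
opening: 0.0099
```

```bash
python3 - <<'E'
from h import *
s=snap('wrist','w6'); o=s['obs']; print(o['clock'],o['tool_pos'],o['orientation'],o['opening'],o['force'])
snap('side','s6'); crop('s6',170,90,290,210,5,'s6c')
snap('top','t6'); crop('t6',120,170,240,260,5,'t6c'); crop('w6',180,130,300,230,6,'w6c')
E
```

```text
8.8333 [0.54637637 0.07117931 0.12454861] [ 1.79926260e+02  5.70445509e-02 -2.39348387e+01] 0.00992360278751577 [ 0.02563461 -0.35803722  0.13427968]
```

View pics/w6c.png

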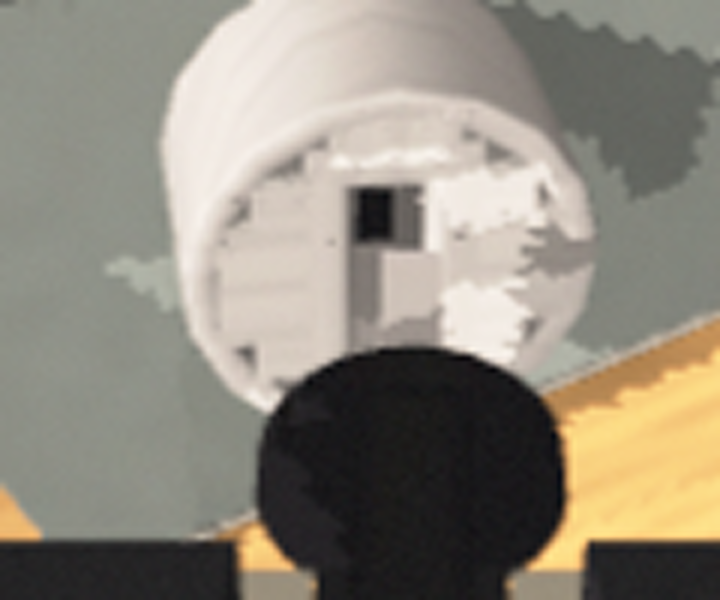

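View pics/s6c.png

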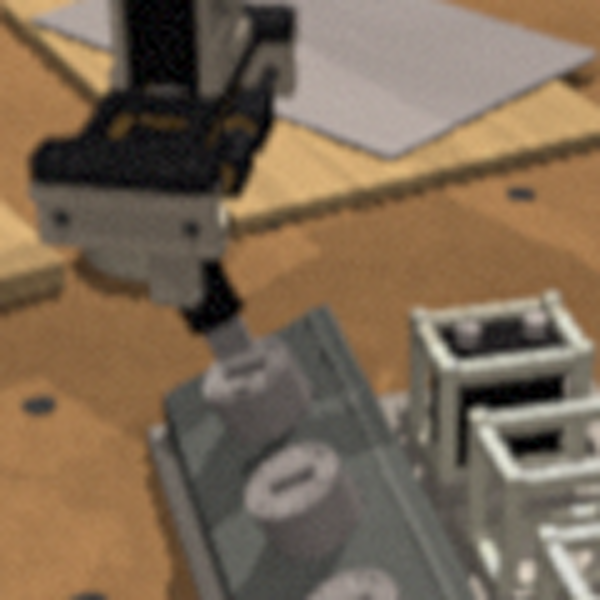

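View pics/t6c.png

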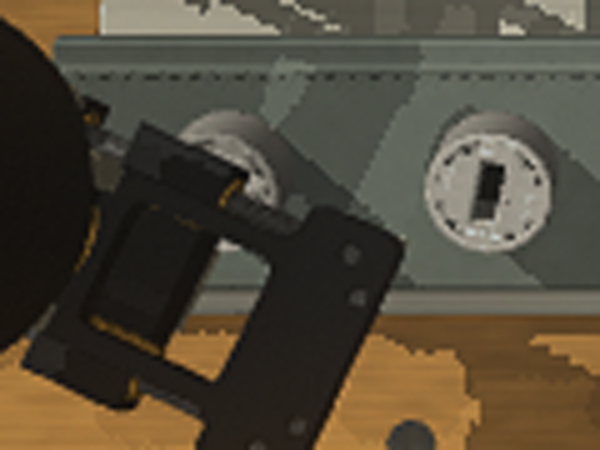

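```bash
cat > ov.py <<'E'
from sw import *
from fit import keyparts,mask
BL=np.array([[x,y,z] for x in(-.01,.01) for y in(-.003,.003) for z in(-.021,0)])
def overlay(fn,C,th,box,k,out,rel=(.0135,0,-.015),lean=26):
    s=load(fn); o=s['obs']; yaw=o['orientation'][2]
    M=R.from_euler('xyz',[0,-lean,yaw],degrees=True).as_matrix()
    t=np.array(o['tool_pos'])+R.from_euler('z',yaw,degrees=True).apply(rel)
    im=cv2.resize(s['image'][...,::-1],None,fx=k,fy=k,interpolation=2)
    dr=lambda P,col,cl=True: cv2.polylines(im,[np.round((proj(s,P)+.5)*k-.5).astype(np.int32)],cl,col,1)
    for p in keyparts()+(BL,):
        cs,_=cv2.findContours(mask(s,M,t,[p]),0,1)
        dr_=[c*k+k//2 for c in cs]; cv2.drawContours(im,dr_,-1,(0,255,0) if p is BL else (0,0,255),1)
    a=np.linspace(0,6.283,60); ct,st=np.cos(np.radians(th)),np.sin(np.radians(th))
    X=ct*UP-st*LEFT; Y=st*UP+ct*LEFT
    dr(C+.0235*(np.outer(np.cos(a),UP)+np.outer(np.sin(a),LEFT)),(255,0,0))
    dr(np.array([C+x*X+y*Y for x,y in((.0111,.0041),(.0111,-.0041),(-.0111,-.0041),(-.0111,.0041))]),(255,0,255))
    x0,y0,x1,y1=box; cv2.imwrite(f'pics/{out}.png',im[y0*k:y1*k,x0*k:x1*k])
    tip=t+M@[0,0,-.021]; d=tip-C; print(out,'tip-mouth: up %.1f left %.1f N %.1f'%tuple(1000*np.array([d@UP,d@LEFT,d@N])))
E
python3 - <<'E'
from ov import *
C=np.array([.574,.0617,.078])
overlay('s6',C,22,(195,130,245,185),12,'s6o'); overlay('w6',C,22,(190,130,300,225),7,'w6o')
E
```

```text
s6o tip-mouth: up -0.2 left 0.4 N 14.9
w6o tip-mouth: up -0.6 left 0.3 N 14.4
```

View pics/s6o.png

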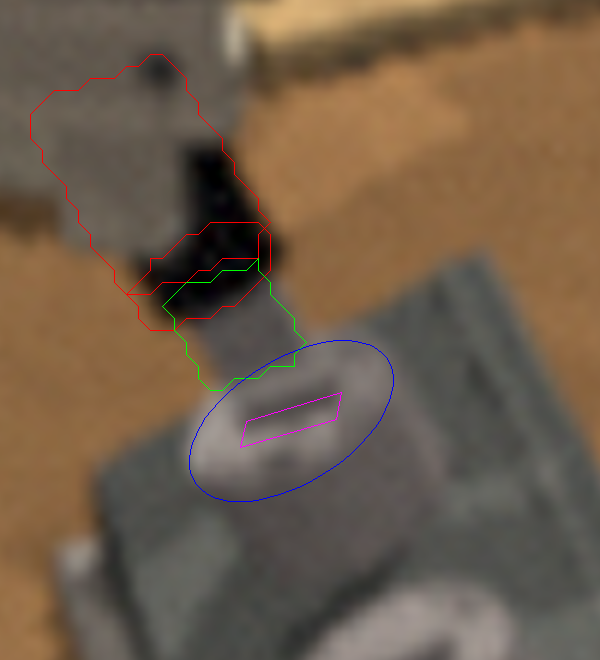

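View pics/w6o.png

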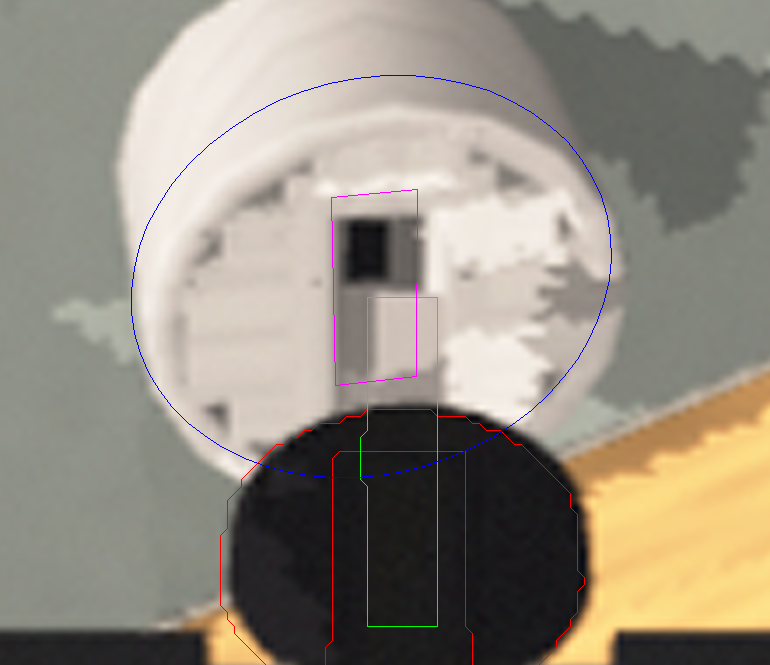

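Request:
jog_arm:
  commands:
    - [0.8, 0.05, -2, 0]
    - [0.8, 0.05, -2, 0]
    - [0.8, 0.05, -2, 0]
    - [0.8, 0.05, -2, 0]
    - [0.8, 0.05, -2, 0]
    - [0.8, 0.05, -2, 0]
    - [0.8, 0.05, -2, 0]
    - [0.8, 0, -1.7, 0]
    - [0, 0, 0, 0]
    - [0, 0, 0, 0]

```text
clock: 9.82
tool_pos: [0.5529, 0.0716, 0.1091]
orientation: [180.0, 0.0, -24.0]
force: [-0.6, 0.2, -0.1]
opening: 0.0099
```

```bash
python3 - <<'E'
from ov import *
s=snap('wrist','w7'); o=s['obs']; print(o['clock'],o['tool_pos'],o['orientation'],o['opening'],o['force'],o['moment'])
snap('side','s7')
C=np.array([.5724,.0624,.078])
overlay('s7',C,22,(195,130,245,185),12,'s7o'); overlay('w7',C,22,(190,130,300,225),7,'w7o')
E
```

```text
9.8167 [0.55291316 0.07164816 0.1090873 ] [ 1.79968924e+02  2.45682473e-02 -2.40191225e+01] 0.009918484295924858 [-0.57717402  0.23386997 -0.05218069] [-0.2734703   0.27451133 -0.08048279]
s7o tip-mouth: up -0.0 left 0.0 N -2.9
w7o tip-mouth: up -0.1 left 0.0 N -3.1
```

View pics/s7o.png

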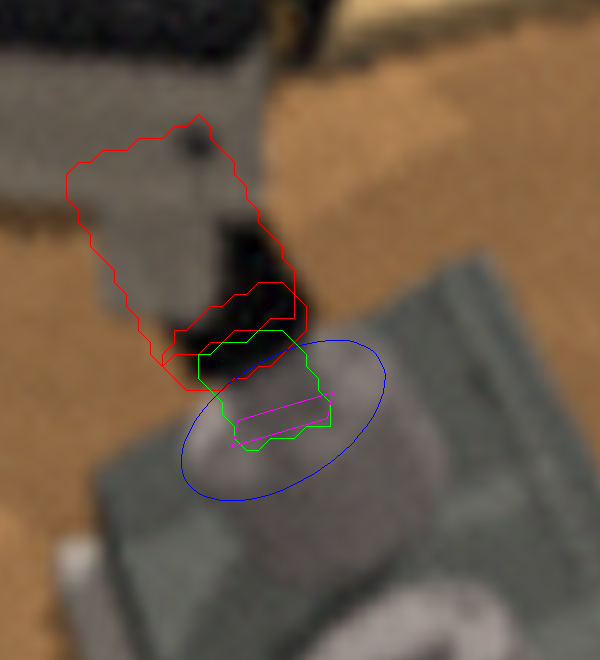

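View pics/w7o.png

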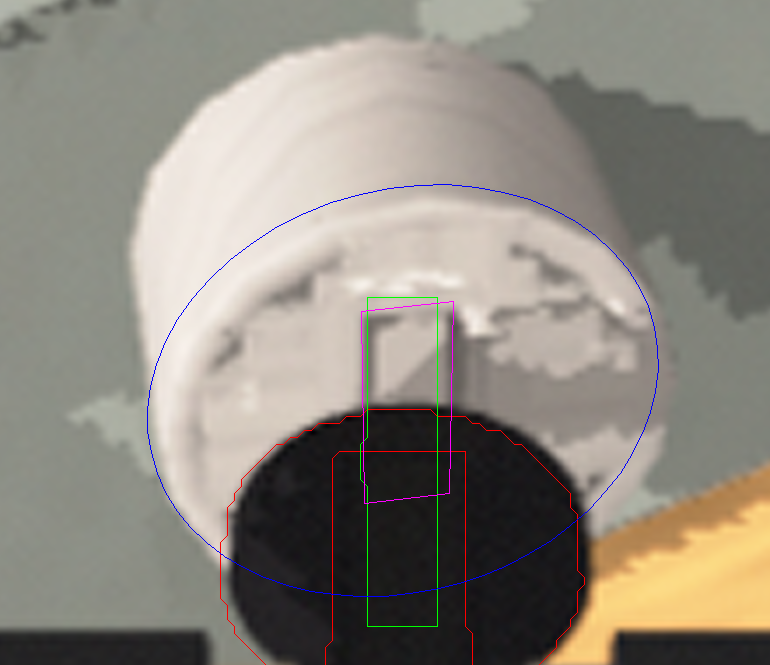

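Request:
jog_arm:
  commands:
    - [0.5, -0.13, -1, 0]
    - [0.5, -0.13, -1, 0]
    - [0.5, -0.13, -1, 0]
    - [0.5, -0.13, -1, 0]
    - [0.5, -0.13, -1, 0]
    - [0.5, -0.13, -1, 0]
    - [0.5, -0.13, -1, 0]
    - [0.5, -0.13, -1, 0]
    - [0, 0, 0, 0]
    - [0, 0, 0, 0]

```text
clock: 10.75
tool_pos: [0.5568, 0.0705, 0.1013]
orientation: [180.0, 0.0, -24.0]
force: [-3.2, -3.7, 3.1]
opening: 0.0101
```

```bash
python3 - <<'E'
from ov import *
s=snap('wrist','w8'); o=s['obs']; print(o['clock'],o['tool_pos'],o['orientation'],o['opening'],o['force'],o['moment'])
snap('side','s8')
C=np.array([.5724,.0624,.078])
overlay('s8',C,22,(195,130,245,185),12,'s8o'); overlay('w8',C,22,(190,130,300,225),7,'w8o')
E
```

```text
10.75 [0.55681304 0.07045184 0.1013079 ] [ 1.79969216e+02  2.02681764e-02 -2.40268853e+01] 0.01007154505913782 [-3.19300333 -3.7409564   3.11293557] [-1.43832683  1.42743968 -0.09071133]
s8o tip-mouth: up -0.0 left -1.2 N -11.8
w8o tip-mouth: up -0.0 left -1.2 N -11.8
```

View pics/s8o.png

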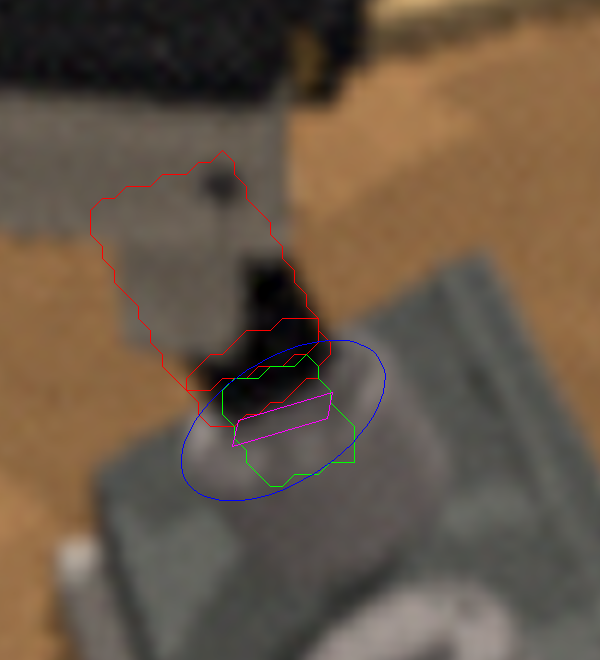

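View pics/w8o.png

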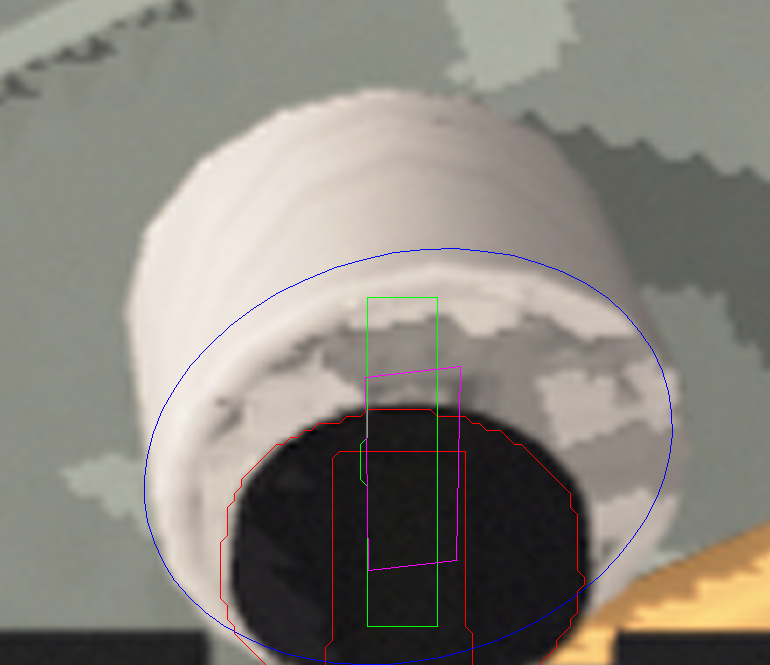

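Request:
jog_arm:
  commands:
    - [0, 0, 0, 0]
    - [0, 0, 0, 0]
    - [0, 0, 0, 0]
    - [0, 0, 0, 0]
    - [0, 0, 0, 0]
    - [0, 0, 0, 0]
    - [0, 0, 0, 0]
    - [0, 0, 0, 0]
    - [0, 0, 0, 0]
    - [0, 0, 0, 0]
  fingers: 24

```text
clock: 11.68
tool_pos: [0.5571, 0.0708, 0.1014]
orientation: [-180.0, -0.0, -24.0]
force: [0.4, -1.6, 0.0]
opening: 0.024
```

```bash
python3 - <<'E'
from ov import *
s=snap('wrist','w9'); o=s['obs']; print(o['clock'],o['tool_pos'],o['orientation'],o['opening'],o['force'],o['moment'])
snap('side','s9')
C=np.array([.5724,.0624,.078])
overlay('s9',C,22,(195,130,245,185),12,'s9o'); overlay('w9',C,22,(190,130,300,225),7,'w9o')
E
```

```text
11.6833 [0.55709407 0.07075175 0.10137818] [-1.79995171e+02 -2.74005538e-03 -2.40172171e+01] 0.024037654287606666 [ 0.39436911 -1.63836404  0.01881247] [-0.05057274  0.10344542  0.00796941]
s9o tip-mouth: up 0.3 left -0.9 N -11.8
w9o tip-mouth: up 0.3 left -0.9 N -11.8
```

View pics/s9o.png

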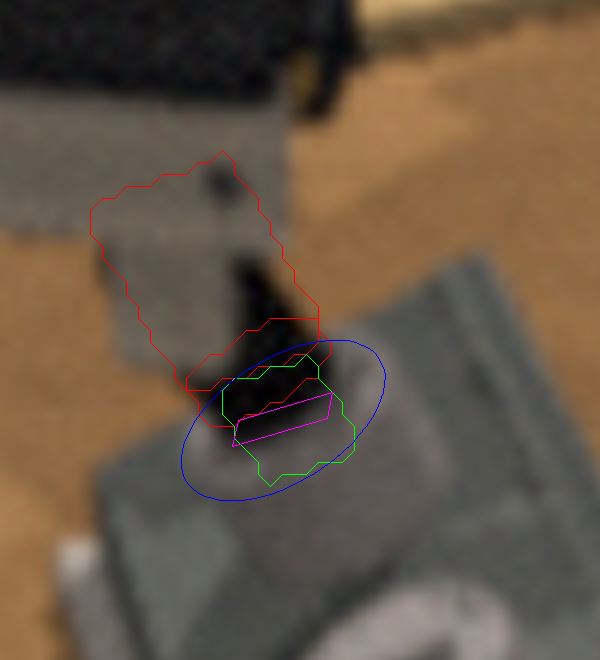

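View pics/w9o.png

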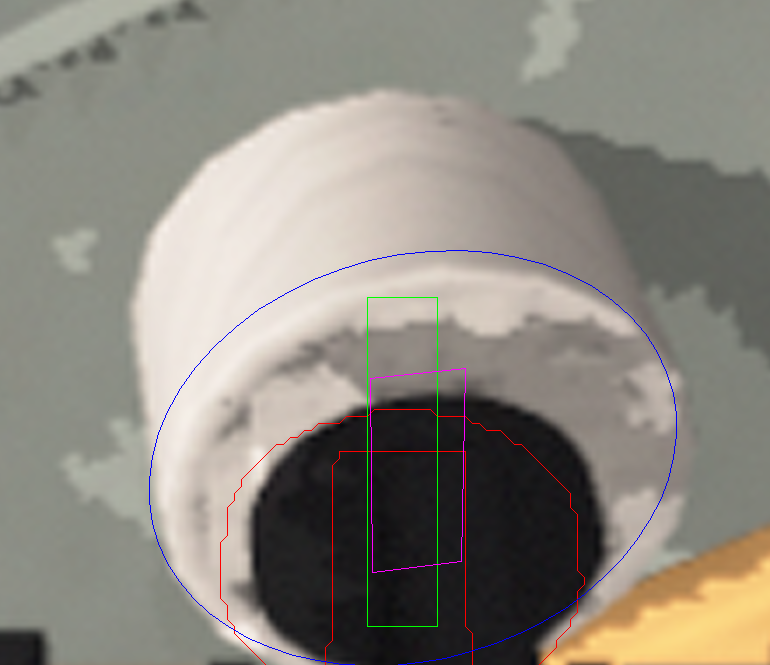

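Request:
jog_arm:
  commands:
    - [0, 0, 8, 0]
    - [0, 0, 8, 0]
    - [0, 0, 8, 0]
    - [0, 0, 8, 0]
    - [0, 0, 8, 0]
    - [0, 0, 8, 0]
    - [-4.2, -2.1, 0, 6]
    - [-4.2, -2.1, 0, 6]
    - [-4.2, -2.1, 0, 6]
    - [-4.2, -2.1, 0, 6]

```text
clock: 12.62
tool_pos: [0.5402, 0.0623, 0.1501]
orientation: [-180.0, -0.0, 0.3]
force: [-0.5, 0.3, 0.3]
opening: 0.0241
```

Request:
jog_arm:
  commands:
    - [0, 0, 0, 0]
    - [0, 0, 0, 0]
    - [0, 0, 0, 0]
    - [0, 0, 0, 0]
    - [0, 0, 0, 0]
    - [0, 0, 0, 0]
    - [0, 0, 0, 0]
    - [0, 0, 0, 0]
    - [0, 0, 0, 0]
    - [0, 0, 0, 0]
  fingers: 0

```text
clock: 13.45
tool_pos: [0.5403, 0.0623, 0.1493]
orientation: [180.0, 0.0, -0.0]
force: [0.6, -0.1, 1.3]
opening: 0.0003
```

```bash
python3 - <<'E'
from h import *
s=snap('wrist','w10'); o=s['obs']; print(o['clock'],o['tool_pos'],o['orientation'],o['opening'],o['force'])
snap('side','s10'); crop('s10',180,110,260,190,9,'s10c')
E
```

```text
13.45 [0.54028139 0.0623445  0.14932018] [ 1.79997516e+02  3.61052997e-03 -2.46032558e-02] 0.0003496268961314771 [ 0.55450918 -0.08868328  1.32662613]
```

View pics/w10.png

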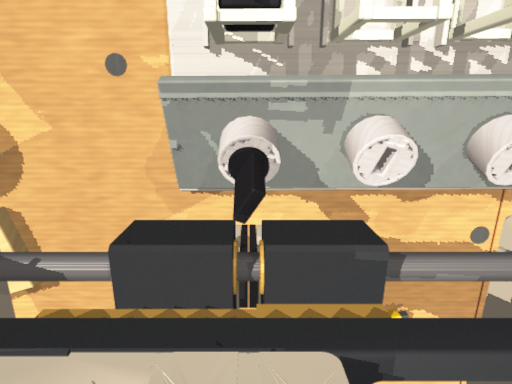

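View pics/s10c.png

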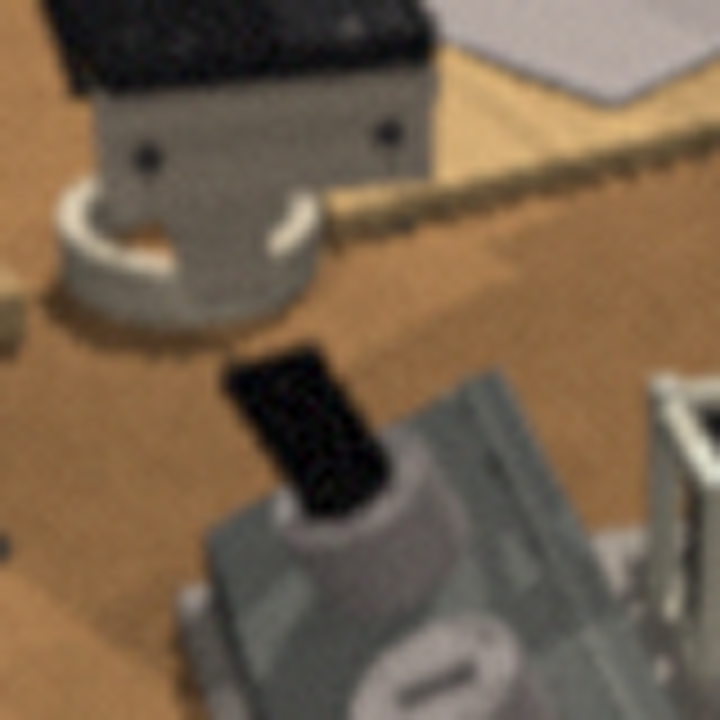

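```bash
cat > seat.py <<'E'
from sw import *
from fit import keyparts,mask
def draw(fn,C,th,ds,box,k,out):
    s=load(fn); im=cv2.resize(s['image'][...,::-1],None,fx=k,fy=k,interpolation=2)
    M0=np.c_[UP,LEFT,N]
    M=M0@R.from_euler('z',-th,degrees=True).as_matrix()
    for d,col in zip(ds,[(0,0,255),(0,255,0),(255,255,0)]):
        cs,_=cv2.findContours(mask(s,M,C+d*N,keyparts()),0,1); cv2.drawContours(im,[c*k+k//2 for c in cs],-1,col,1)
    a=np.linspace(0,6.283,60); P=C+.0235*(np.outer(np.cos(a),UP)+np.outer(np.sin(a),LEFT))
    cv2.polylines(im,[np.round((proj(s,P)+.5)*k-.5).astype(np.int32)],True,(255,0,0),1)
    x0,y0,x1,y1=box; cv2.imwrite(f'pics/{out}.png',im[y0*k:y1*k,x0*k:x1*k])
E
python3 - <<'E'
from seat import *
C=np.array([.573,.0624,.078])
draw('w10',C,22,[0,.008],(200,100,300,230),5,'w10o'); draw('s10',C,22,[0,.008],(195,140,245,185),13,'s10o')
E
```

```text
(no output)
```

View pics/w10o.png

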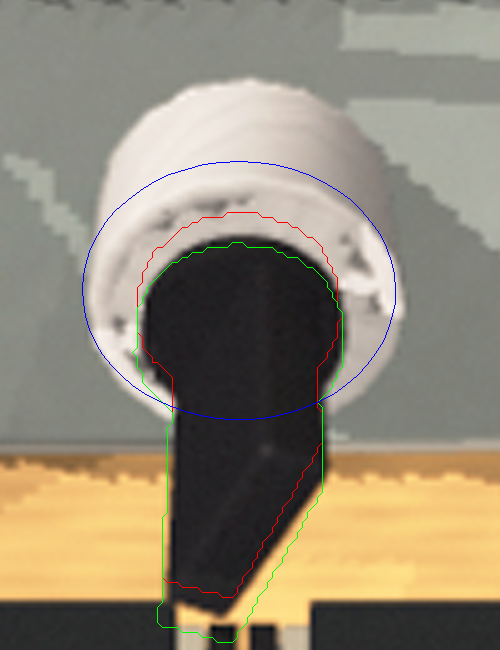

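View pics/s10o.png

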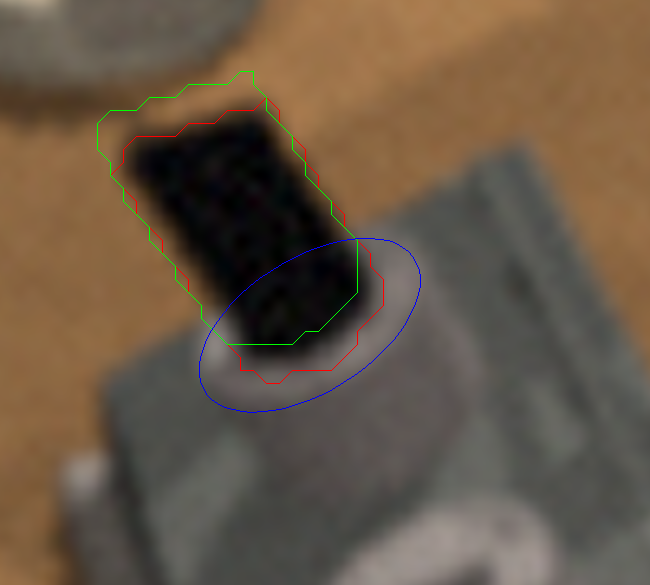

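Request:
jog_arm:
  commands:
    - [0, 0, -7, 0]
    - [0, 0, -7, 0]
    - [0, 0, -7, 0]
    - [0.35, 0, -0.72, 0]
    - [0.35, 0, -0.72, 0]
    - [0.35, 0, -0.72, 0]
    - [0.35, 0, -0.72, 0]
    - [0.35, 0, -0.72, 0]
    - [0, 0, 0, 0]
    - [0, 0, 0, 0]

```text
clock: 14.38
tool_pos: [0.5421, 0.0623, 0.1249]
orientation: [-180.0, -0.0, -0.0]
force: [-0.2, 1.0, -0.9]
opening: 0.0002
```

Request:
jog_arm:
  commands:
    - [0.35, 0, -0.72, 0]
    - [0.35, 0, -0.72, 0]
    - [0.35, 0, -0.72, 0]
    - [0.35, 0, -0.72, 0]
    - [0.35, 0, -0.72, 0]
    - [0, 0, 0, 0]
    - [0, 0, 0, 0]
    - [0, 0, 0, 0]
    - [0, 0, 0, 0]
    - [0, 0, 0, 0]

```text
clock: 15.22
tool_pos: [0.5432, 0.0621, 0.1233]
orientation: [180.0, -0.0, 0.0]
force: [-11.1, 1.0, 21.4]
opening: 0.0004
```

```bash
python3 - <<'E'
from seat import *
s=snap('wrist','w11'); snap('side','s11'); print(s['obs']['force'])
C=np.array([.573,.0624,.078])
draw('w11',C,22,[0,.008],(200,100,300,230),5,'w11o'); draw('s11',C,22,[0,.008],(195,140,245,185),13,'s11o')
E
```

```text
[-11.13825372   0.97795836  21.36862315]
```

View pics/w11o.png

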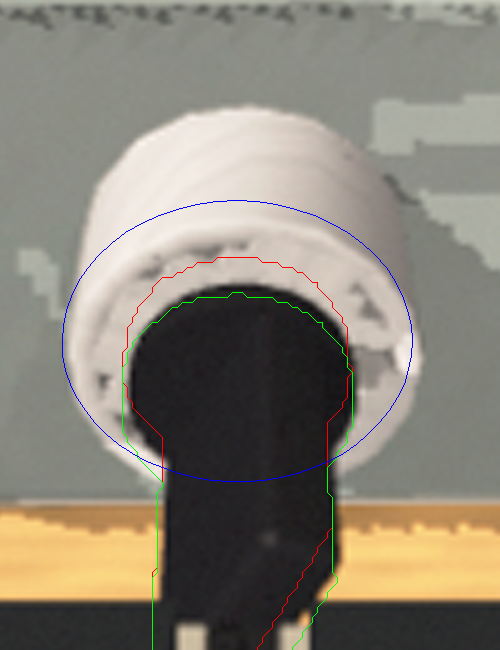

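View pics/s11o.png

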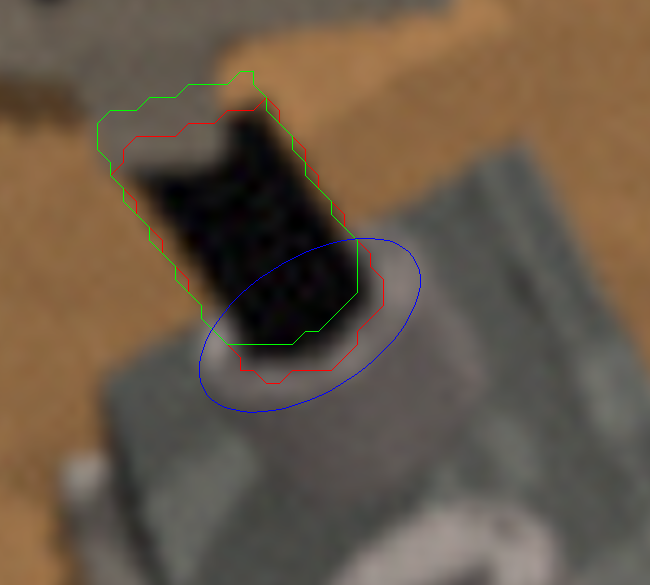

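```bash
python3 - <<'E'
from h import *
crop('w11',205,130,295,215,8,'w11c'); crop('s11',200,145,240,190,14,'s11c')
E
```

```text
(no output)
```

View pics/w11c.png

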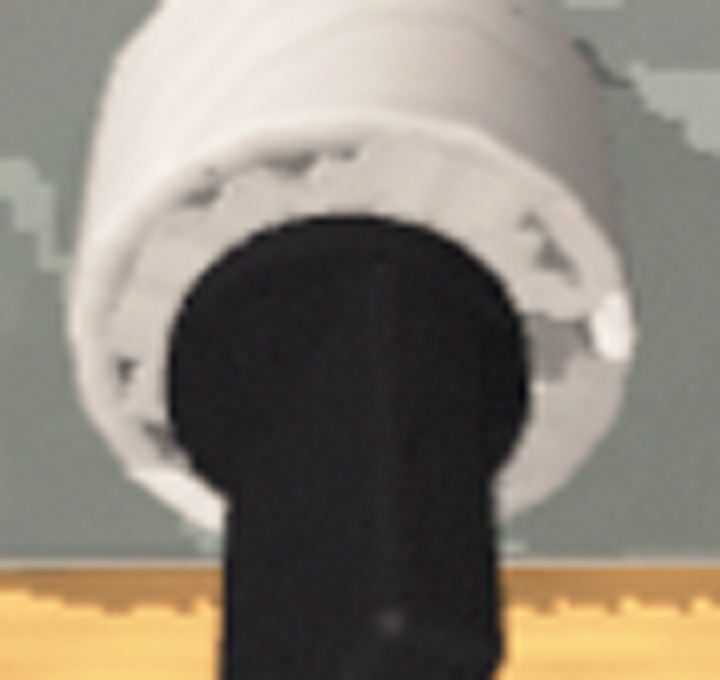

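View pics/s11c.png

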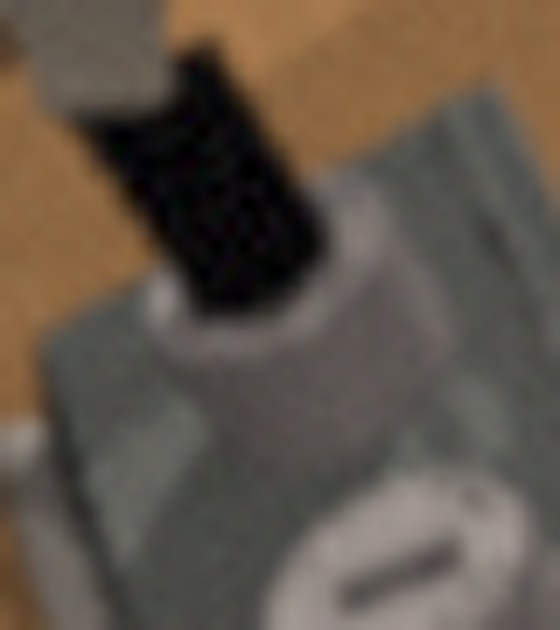

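```bash
python3 - <<'E'
from seat import *
from scipy.optimize import least_squares
W=load('w11')
rim=np.array([(75,330),(100,235),(180,170),(280,125),(400,112),(500,145),(580,205),(630,330),(600,430),(520,510),(215,535),(130,470)])/8+[205,130]
a=np.linspace(0,2*np.pi,180,endpoint=False)
def circ(C,r): return proj(W,C+r*(np.outer(np.cos(a),UP)+np.outer(np.sin(a),LEFT)))
def res(C):
    h=cv2.convexHull(circ(C,.0235).astype(np.float32)); return [cv2.pointPolygonTest(h,(float(u),float(v)),True) for u,v in rim]
r=least_squares(res,[.573,.0624,.078],diff_step=1e-3,x_scale=.001); print('C',r.x,np.round(r.fun,1)); C=r.x
# collar
obs=np.array([205+168/8,205+527/8,130+215/8])
def f(q):
    P=np.vstack([circ(q+ h*N,.015) for h in(0,.005)]); return np.array([P[:,0].min(),P[:,0].max(),P[:,1].min()])-obs
k=least_squares(f,C,x_scale=.001); d=k.x-C; print('key',k.x,k.fun.round(2),'up,left,N mm',1000*np.array([d@UP,d@LEFT,d@N]))
E
```

```text
C [0.57013445 0.06100981 0.07794263] [ 0.2 -0.4  0.9  0.4 -0.7 -0.3 -0.2  0.1  0.4  0.2 -0.8 -0. ]
key [0.56904578 0.06139869 0.07633441] [-0.  0.  0.] up,left,N mm [-1.6834895   0.38888026 -0.96821461]
```

Request:
jog_arm:
  commands:
    - [-0.5, 0, 9, 0]
    - [0, 0, 9, 0]
    - [0, 0, 9, 0]
    - [3.3, 0, 0, -6]
    - [3.3, 0, 0, -6]
    - [3.3, 0, 0, -6]
    - [3.3, 0, 0, -6]
    - [0, 0, 0, 0]
    - [0, 0, 0, 0]
    - [0, 0, 0, 0]

```text
clock: 16.15
tool_pos: [0.5564, 0.0623, 0.1483]
orientation: [-180.0, -0.0, -23.8]
force: [0.4, -0.3, -0.0]
opening: 0.0005
```

Request:
jog_arm:
  commands:
    - [0, 0, 0, 0]
    - [0, 0, 0, 0]
    - [0, 0, 0, 0]
    - [0, 0, 0, 0]
    - [0, 0, 0, 0]
    - [0, 0, 0, 0]
    - [0, 0, 0, 0]
    - [0, 0, 0, 0]
    - [0, 0, 0, 0]
    - [0, 0, 0, 0]
  fingers: 34

```text
clock: 16.98
tool_pos: [0.5565, 0.0624, 0.1481]
orientation: [-180.0, 0.0, -24.0]
force: [0.4, 0.4, -0.7]
opening: 0.0339
```

```bash
python3 - <<'E'
from seat import *
s=snap('wrist','w12'); o=s['obs']; print(o['clock'],o['tool_pos'],o['orientation'],o['opening'],o['force'])
C=np.array([.572,.0618,.0795])
draw('w12',C,22,[0],(180,120,320,270),4,'w12o')
E
```

```text
16.9833 [0.55647389 0.06235772 0.14813697] [-1.79999855e+02  2.04730647e-03 -2.40142909e+01] 0.03386215682286253 [ 0.36374668  0.36943436 -0.66559485]
```

View pics/w12o.png

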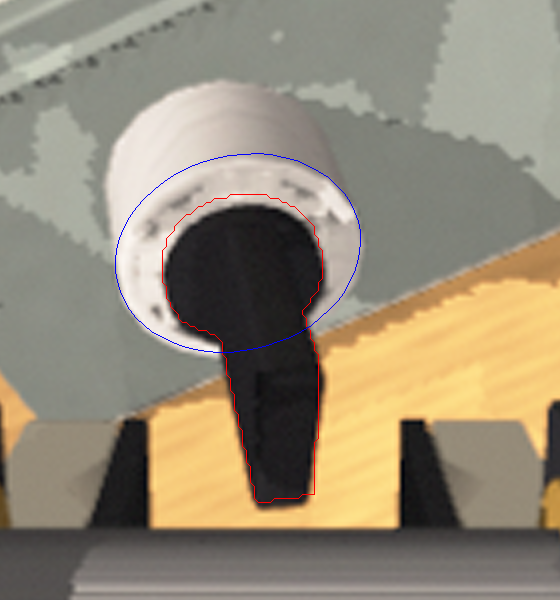

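Request:
jog_arm:
  commands:
    - [0, 0, -8, 0]
    - [0, 0, -8, 0]
    - [0, 0, -8, 0]
    - [0, 0, -8, 0]
    - [0, 0, -8, 0]
    - [0, 0, -8, 0]
    - [0, 0, -6, 0]
    - [0, 0, -2, 0]
    - [0, 0, 0, 0]
    - [0, 0, 0, 0]

```text
clock: 17.87
tool_pos: [0.5566, 0.0624, 0.0922]
orientation: [180.0, -0.0, -24.0]
force: [-0.0, 0.0, 0.3]
opening: 0.0339
```

Request:
jog_arm:
  commands:
    - [0, 0, 0, 0]
    - [0, 0, 0, 0]
    - [0, 0, 0, 0]
    - [0, 0, 0, 0]
    - [0, 0, 0, 0]
    - [0, 0, 0, 0]
    - [0, 0, 0, 0]
    - [0, 0, 0, 0]
    - [0, 0, 0, 0]
    - [0, 0, 0, 0]
  fingers: 0

```text
clock: 18.7
tool_pos: [0.5582, 0.0651, 0.0931]
orientation: [-179.7, -0.1, -24.0]
force: [-0.7, 10.7, 0.9]
opening: 0.0119
```

```bash
python3 - <<'E'
from h import *
s=snap('wrist','w13'); o=s['obs']; print(o['clock'],o['tool_pos'],o['orientation'],o['opening'],o['force'],o['moment'])
snap('side','s13'); crop('s13',190,120,260,190,9,'s13c')
E
```

```text
18.7 [0.55820388 0.06514139 0.0931473 ] [-1.79685877e+02 -1.33259145e-01 -2.39629496e+01] 0.01185729196423541 [-0.71260154 10.67435204  0.89203965] [4.40726402 0.34462217 0.23259248]
```

View pics/s13c.png

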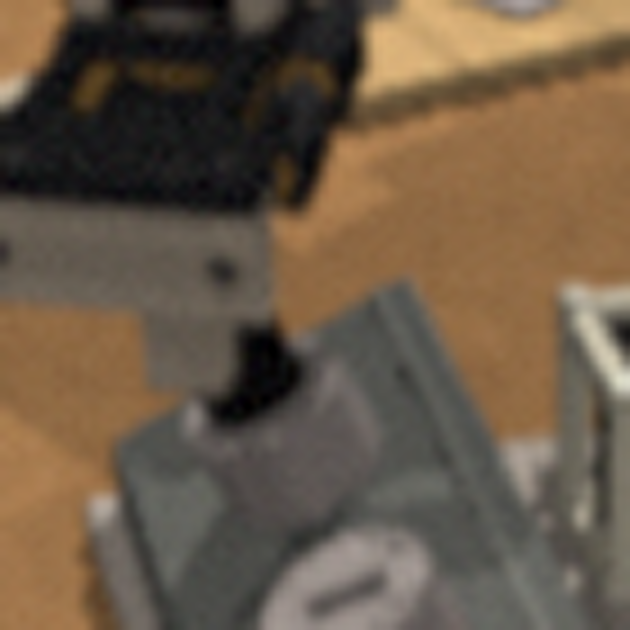

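Request:
jog_arm:
  commands:
    - [0, 0, 0, 0]
    - [0, 0, 0, 0]
    - [0, 0, 3, 0]
    - [0, 0, 4, 0]
    - [0, 0, 4, 0]
    - [-0.9, -0.4, 3, 0]
    - [0, 0, 0, 0]
    - [0, 0, 0, -5]
    - [0, 0, 0, -5]
    - [0, 0, 0, -5]
  fingers: 20

```text
clock: 19.63
tool_pos: [0.5555, 0.0618, 0.1062]
orientation: [-180.0, -0.0, -39.3]
force: [-0.1, 0.5, 0.3]
opening: 0.02
```

Request:
jog_arm:
  commands:
    - [0, 0, 0, -5]
    - [0, 0, 0, -5]
    - [0, 0, 0, -5]
    - [0, 0, 0, -5]
    - [0, 0, 0, -5]
    - [0, 0, 0, -5]
    - [0, 0, 0, -5]
    - [0, 0, 0, -5]
    - [0, 0, 0, 0]
    - [0, 0, 0, 0]

```text
clock: 20.47
tool_pos: [0.5561, 0.0622, 0.1066]
orientation: [-179.9, 0.0, -78.8]
force: [0.7, 1.9, 2.1]
opening: 0.02
```

```bash
python3 - <<'E'
from h import *
s=snap('wrist','w14'); o=s['obs']; print(o['clock'],o['tool_pos'],o['orientation'],o['opening'],o['force'],o['moment'])
snap('side','s14'); crop('s14',190,120,260,190,8,'s14c')
E
```

```text
20.4667 [0.55608427 0.06222678 0.10655486] [-1.79927785e+02  1.48746253e-02 -7.88488218e+01] 0.01997860318040452 [0.70665684 1.91967966 2.09107941] [ 0.64448134 -0.23856654  0.04845198]
```

View pics/s14c.png

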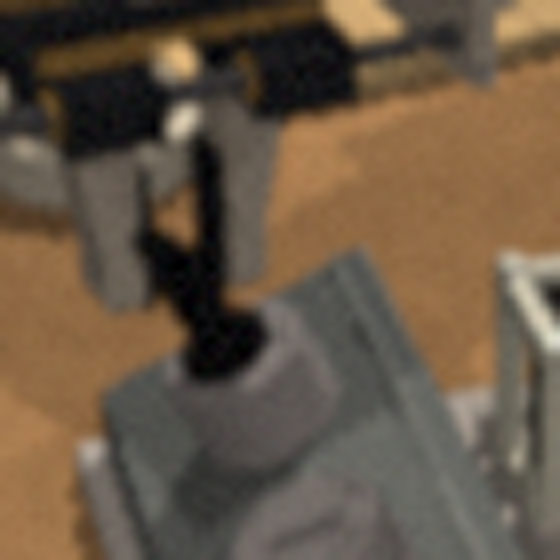

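View pics/w14.png

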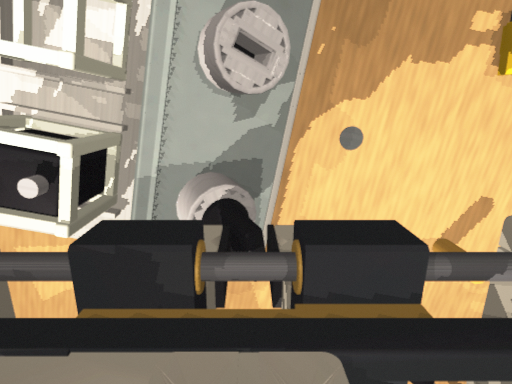

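Request:
jog_arm:
  commands:
    - [0, 0, 0, -5]
    - [0, 0, 0, -5]
    - [0, 0, 0, -5]
    - [0, 0, 0, -5]
    - [0, 0, 0, -5]
    - [0, 0, 0, -5]
    - [0, 0, 0, -5]
    - [0, 0, 0, -5]
    - [0, 0, 0, -5]
    - [0, 0, 0, 0]

```text
clock: 21.4
tool_pos: [0.5556, 0.0618, 0.1063]
orientation: [-180.0, -0.0, -124.1]
force: [0.4, 0.1, 1.3]
opening: 0.02
```

```bash
python3 - <<'E'
from h import *
s=snap('wrist','w15'); o=s['obs']; print(o['clock'],o['tool_pos'],o['orientation'],o['opening'],o['force'],o['moment'])
snap('side','s15'); crop('s15',190,120,260,190,8,'s15c')
E
```

```text
21.4 [0.55561418 0.06178052 0.10626345] [-1.79990147e+02 -4.59508705e-03 -1.24133955e+02] 0.019957832284214407 [0.36926671 0.09179982 1.33770231] [ 0.02635409 -0.22994499  0.09210163]
```

View pics/s15c.png

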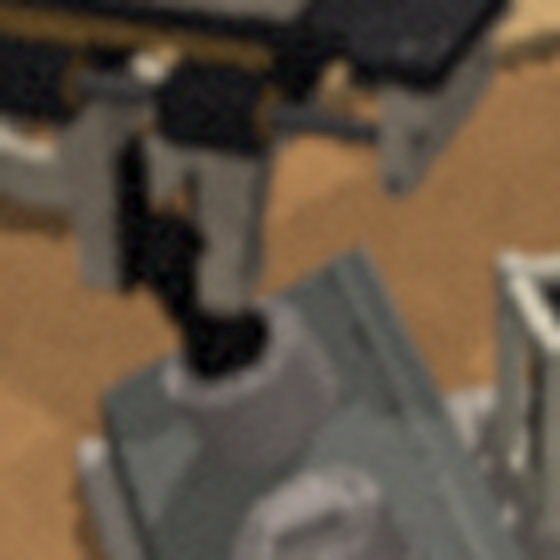

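View pics/w15.png

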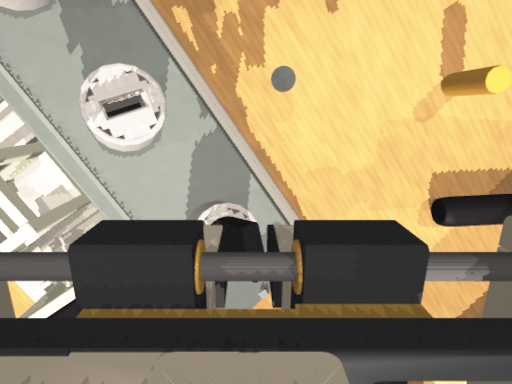

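Request:
jog_arm:
  commands:
    - [0, 0, 0, -5]
    - [0, 0, 0, -5]
    - [0, 0, 0, -5]
    - [0, 0, 0, -5]
    - [0, 0, 0, -5]
    - [0, 0, 0, -5]
    - [0, 0, 0, -3]
    - [0, 0, 0, -3]
    - [0, 0, 0, -3]
    - [0, 0, 0, 0]

```text
clock: 22.33
tool_pos: [0.5548, 0.0616, 0.1058]
orientation: [-180.0, -0.1, -163.0]
force: [-1.3, 0.3, 1.6]
opening: 0.0202
```

```bash
python3 - <<'E'
from h import *
s=snap('wrist','w16'); o=s['obs']; print(o['clock'],o['joint_pos'].round(1),o['tool_pos'],o['orientation'],o['opening'],o['force'],o['moment'])
snap('side','s16'); crop('s16',190,120,260,190,8,'s16c')
E
```

```text
22.3333 [ 26.4  16.  -23.2  -0.  -50.9 -99.4] [0.55480456 0.06163619 0.10578175] [-1.79998589e+02 -9.05069469e-02 -1.62969724e+02] 0.020236722679590584 [-1.33665782  0.32364797  1.56162324] [0.01155066 0.31083746 0.04418421]
```

View pics/s16c.png

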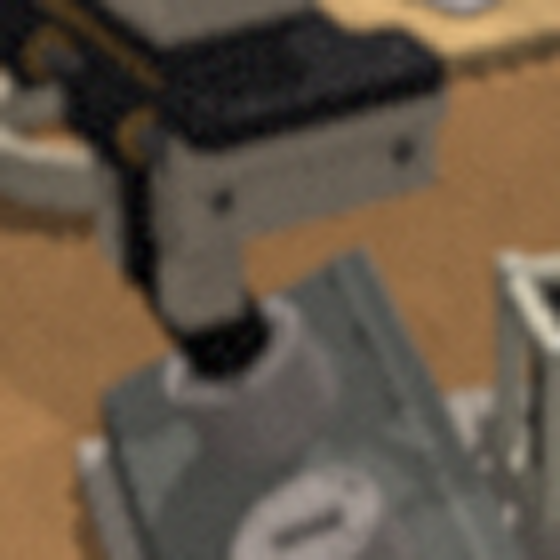

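View pics/w16.png

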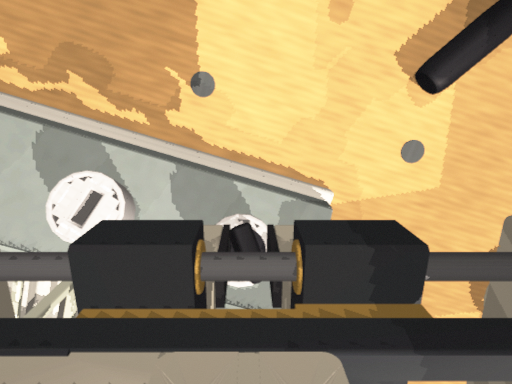

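Request:
jog_arm:
  commands:
    - [0, 0, 0, -3]
    - [0, 0, 0, -3]
    - [0, 0, 0, -3]
    - [0, 0, 0, -3]
    - [0, 0, 0, 0]
    - [0, 0, 0, 0]
    - [0, 0, 0, 0]
    - [0, 0, 0, 0]
    - [0, 0, 0, 0]
    - [0, 0, 0, 0]

```text
clock: 23.27
tool_pos: [0.5554, 0.0619, 0.1061]
orientation: [-180.0, -0.0, -175.0]
force: [-1.1, -0.8, -0.2]
opening: 0.0199
```

```bash
python3 - <<'E'
from h import *
o=get_obs(); print(o['clock'],o['joint_pos'].round(1),o['tool_pos'],o['orientation'],o['opening'],o['force'],o['moment'])
E
```

```text
23.2667 [  26.4   16.   -23.2   -0.   -50.8 -111.4] [0.5554437  0.0618696  0.10606419] [-1.79995647e+02 -1.57638951e-02 -1.74973116e+02] 0.019857841227848852 [-1.14145602 -0.81310443 -0.20239403] [0.01111416 0.21227799 0.05316648]
```

Request:
jog_arm:
  commands:
    - [0, 0, 0, -3]
    - [0, 0, 0, -3]
    - [0, 0, 0, -3]
    - [0, 0, 0, -3]
    - [0, 0, 0, 0]
    - [0, 0, 0, 0]
    - [0, 0, 0, 0]
    - [0, 0, 0, 0]
    - [0, 0, 0, 0]
    - [0, 0, 0, 0]

```text
clock: 24.1
tool_pos: [0.5557, 0.062, 0.1063]
orientation: [180.0, 0.0, 173.0]
force: [-0.7, 1.2, 0.1]
opening: 0.0198
```

```bash
python3 - <<'E'
from h import *
s=snap('wrist','w17'); o=s['obs']; print(o['clock'],o['joint_pos'].round(1),o['tool_pos'],o['orientation'],o['opening'],o['force'],o['moment'])
crop('w17',190,190,310,310,6,'w17c')
E
```

```text
24.1 [  26.4   16.   -23.2    0.   -50.8 -123.4] [0.55571199 0.06203258 0.10626574] [1.79992172e+02 1.69324794e-02 1.73025774e+02] 0.01981098458382118 [-0.67990517  1.18580318  0.14971603] [ 0.30304864 -0.18375161  0.43222723]
```

View pics/w17c.png

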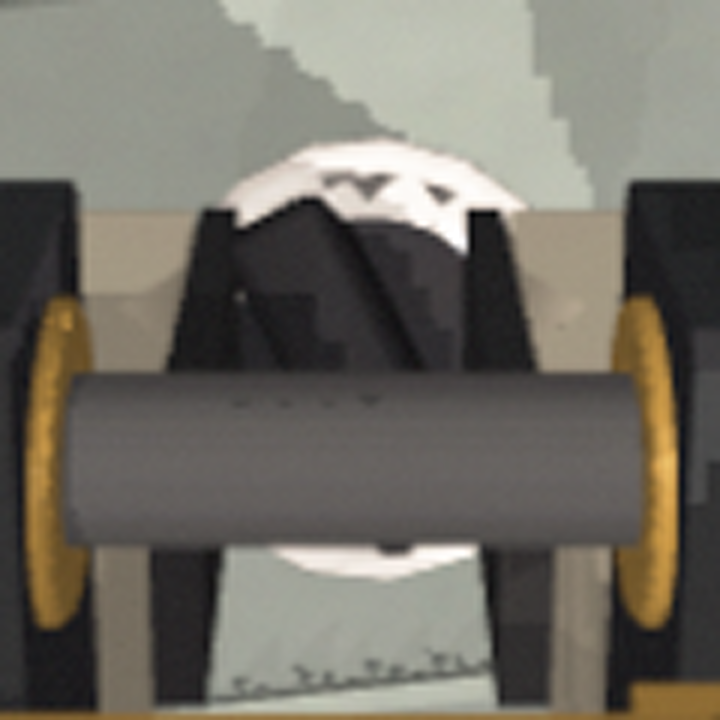

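Request:
jog_arm:
  commands:
    - [0, 0, 0, 5]
    - [0, 0, 0, 6]
    - [0, 0, 0, 7]
    - [0, 0, 0, 7]
    - [0, 0, 0, 4]
    - [0, 0, 8, 0]
    - [0, 0, 8, 0]
    - [0, 0, 9, 0]
    - [0, 0, 9, 0]
    - [0, 0, 9, 0]

```text
clock: 24.98
tool_pos: [0.5558, 0.062, 0.1506]
orientation: [180.0, 0.1, -158.1]
force: [0.6, -0.4, 0.1]
opening: 0.02
```

Request:
jog_arm:
  commands:
    - [-14, 0, 0, 7]
    - [-14, 0, 0, 7]
    - [-14, 0, 0, 7]
    - [-14, 0, 0, 7]
    - [0, 0, 0, 7]
    - [0, 0, 0, 7]
    - [0, 0, 0, 7]
    - [0, 0, 0, 7]
    - [0, 0, 0, 7]
    - [0, 0, 0, 7]
  fingers: 0

```text
clock: 25.82
tool_pos: [0.4997, 0.0621, 0.1501]
orientation: [-179.9, 0.0, -87.7]
force: [-0.5, 0.1, 0.3]
opening: 0.0004
```

Request:
jog_arm:
  commands:
    - [0, 0, 0, 7]
    - [0, 0, 0, 7]
    - [0, 0, 0, 7]
    - [0, 0, 0, 7]
    - [0, 0, 0, 7]
    - [0, 0, 0, 7]
    - [0, 0, 0, 7]
    - [0, 0, 0, 7]
    - [0, 0, 0, 7]
    - [0, 0, 0, 7]

```text
clock: 26.65
tool_pos: [0.4997, 0.062, 0.1501]
orientation: [-180.0, -0.0, -17.7]
force: [-0.6, -0.5, -0.3]
opening: 0.0002
```

```bash
python3 - <<'E'
from seat import *
s=snap('wrist','w18'); o=s['obs']; print(o['clock'],o['tool_pos'],o['orientation'],o['opening'],o['force'],o['moment'])
snap('side','s18'); snap('top','t18'); 
C=np.array([.571,.0618,.079])
draw('w18',C,149,[0,.006],(190,80,320,220),4,'w18o');draw('s18',C,149,[0,.006],(195,140,245,185),13,'s18o');crop('t18',125,105,315,240,4,'t18c')
E
```

```text
26.65 [0.49974649 0.06203045 0.1501034 ] [-1.79960060e+02 -3.92410108e-02 -1.77186429e+01] 0.00022927563962206295 [-0.57226509 -0.46696618 -0.27805692] [-0.0934951   0.19115058  0.02324085]
```

View pics/w18o.png

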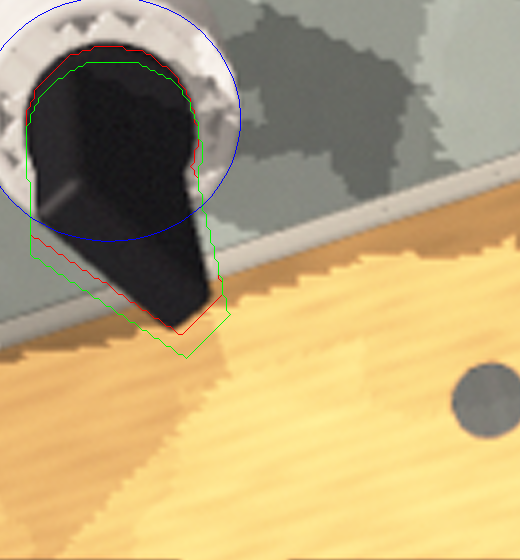

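View pics/s18o.png

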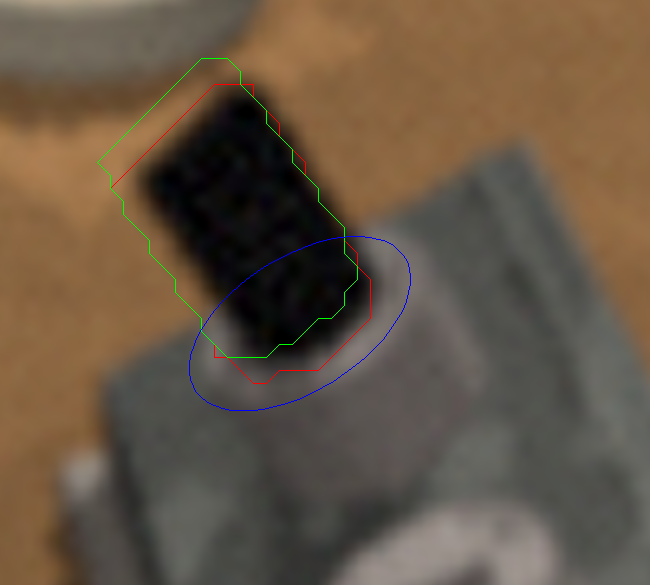

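View pics/t18c.png

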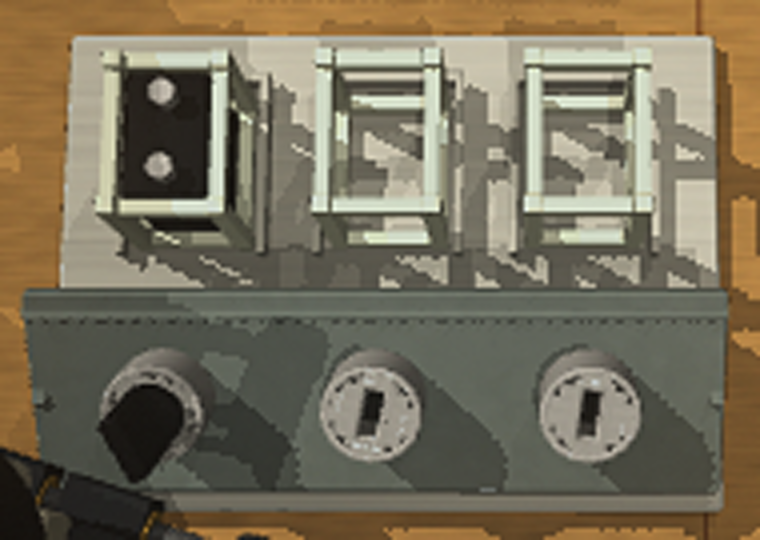

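Request:
jog_arm:
  commands:
    - [11, 0, 0, 4.5]
    - [11, 0, 0, 4.5]
    - [11, 0, 0, 4.5]
    - [8, 0, 0, 4.2]
    - [0, 0, -8, 0]
    - [0, 0, -8, 0]
    - [0, 0, -6, 0]
    - [0, 0, -2, 0]
    - [0, 0, 0, 0]
    - [0, 0, 0, 0]

```text
clock: 27.63
tool_pos: [0.5403, 0.0619, 0.1251]
orientation: [180.0, 0.0, -0.4]
force: [0.2, -0.5, 0.2]
opening: 0.0005
```

Request:
jog_arm:
  commands:
    - [0.35, 0, -0.72, 0]
    - [0.35, 0, -0.72, 0]
    - [0.35, 0, -0.72, 0]
    - [0.35, 0, -0.72, 0]
    - [0.35, 0, -0.72, 0]
    - [0.35, 0, -0.72, 0]
    - [0, 0, 0, 0]
    - [0, 0, 0, 0]
    - [0, 0, 0, 0]
    - [0, 0, 0, 0]

```text
clock: 28.47
tool_pos: [0.5422, 0.0618, 0.1229]
orientation: [180.0, -0.0, -0.3]
force: [-10.4, 1.8, 19.9]
opening: 0.0003
```

Request:
jog_arm:
  commands:
    - [-0.5, 0, 8, 0]
    - [0, 0, 10, 0]
    - [0, 0, 12, 0]
    - [-10, 0, 12, 0]
    - [-10, 0, 10, 0]
    - [-10, 0, 8, 0]
    - [-10, 0, 0, 0]
    - [-10, 0, 0, 0]
    - [0, 0, 0, 0]
    - [0, 0, 0, 0]

```text
clock: 29.3
tool_pos: [0.4914, 0.0619, 0.1806]
orientation: [180.0, 0.0, -0.3]
force: [0.1, 0.2, -0.3]
opening: 0.0005
```

```bash
python3 - <<'E'
from seat import *
s=snap('wrist','w19'); o=s['obs']; print(o['clock'],o['tool_pos'],o['orientation'],o['force'])
crop('w19',205,75,295,165,8,'w19c')
E
```

```text
29.3 [0.49143745 0.06191417 0.18060105] [ 1.79996868e+02  1.36153563e-02 -2.80492201e-01] [ 0.0709904   0.15768841 -0.31801804]
```

View pics/w19c.png

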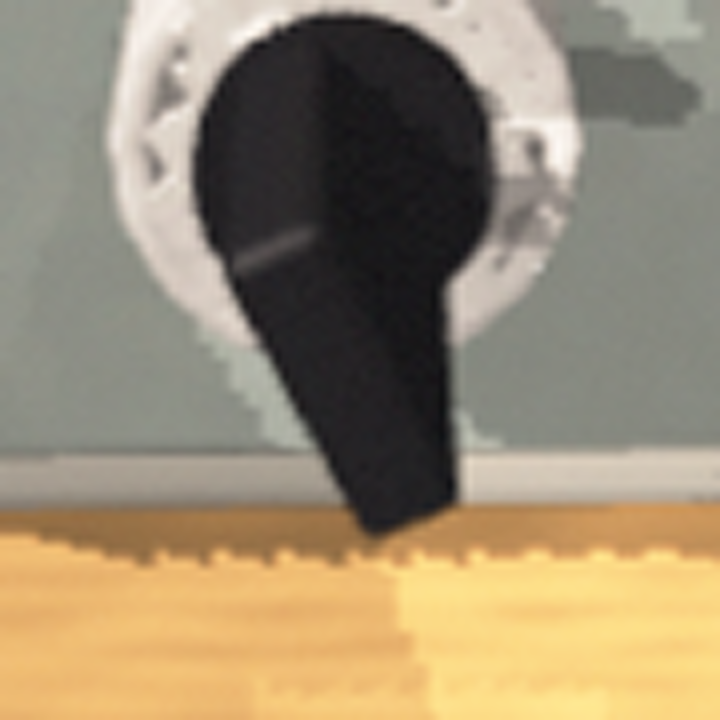

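```bash
python3 - <<'E'
from plant import close_job
print(close_job())
E
```

```text
the job is handed in; nothing more can be done
None
```

The key is in the left (+y) switch, in front of the only frame with a battery, pushed home and turned clockwise to its stop. I let go, backed the arm off clear of everything and handed the job in at about 29 s, within the 54 s limit.

**How it went:** I started the blade into the slot about 12 mm and opened the fingers so the key could settle. I then pressed it down with about 24 N using closed fingertips, and turned it with the fingers straddling the grip, without closing on it.

**Last checks:**
- **Stop reached:** at the end of the turn the resisting moment was about 0.43 N m, well above the switch's 0.06. A model of the key at 149 degrees, home, matched the wrist picture; the side picture was offset by a few millimetres.
- **Fully home:** pressing the key's top again after the turn met it at the same height, within about 0.1 mm. In the wrist picture the collar looks flush on the switch face.
- **One disagreement:** both presses met the key about 2.5 mm higher than my position estimate predicted. The camera fits pointed to the key being home, so I took this as error in my height estimate.
- **Other parts:** the top picture shows the other two switches and all three frames unchanged.

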